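# Take the hot lid off the warming pot with the lid lifter

## Task

The warming pot and its lid are hot: take the lid lifter from its stand, feel its hook in under the lid's loop, find the place along the loop where the lid balances (its weight is off-centre) and lift it off level, without touching lid or pot with the robot itself; set it gently down into the wooden ring so that it sits level and fully home. Then unhook the lifter and hang it back in its stand. Bear only lightly on the lid with the lifter, never let it hang askew, and leave the other things on the cabinet where they are.

Things in the scene. Friction and masses are not known exactly. Their poses are not given: they have to be found in the camera images.
- pot: Round electric warming pot, steel with a black foot and two small black side grips, 132 mm wide (158 mm over the grips), rim 75 mm high, fixed. Its neck is open, 98 mm inside. Origin: centre of its underside, z up.
- lid: Round steel lid, 116 mm wide, 0.35 to 0.55 kg, on the pot's rim. Origin: centre of the underside of its 6 mm thick disc (the face that lies on the rim), z up. Below it a tapered plug, 92 mm wide at the disc, 80 mm at its end, reaches 10 mm into the neck. A heat-storing slug hidden inside has slid to one side and stays there: the balance point is unknown.
- lid_loop (a point): Middle of the loop's straight 6 mm bar, 24 mm above the lid's origin. The bar runs along the lid's y axis between legs at y = +-37 mm; 15 mm are clear between disc and bar, 68 mm between the legs. The hook can go in along the lid's +x or -x. The balance point lies anywhere within 25 mm either side of this middle, along the bar: feel for it by raising the lid a few mm; the heavy side stays down.
- lifter: Lid lifter, 0.15 kg, upright in the stand. Origin: on its axis, under the 25 mm wide, 4 mm thick collar; z up. Wooden handle 22 mm (x) by 18 mm (y) from z = 4 to 84 mm. Below the collar a 7 mm shank, straight to z = -22 mm, then cranked back to x = -9.5 mm; it ends in a flat steel hook, 8 mm wide in y, open to the lifter's +x.
- lifter_seat (a point): Middle of the top of the hook's seat, on the lifter's axis at z = -66 mm (axes as the lifter). Hook's underside 5 mm below; back face at x = -7 mm (back 5 mm thick), front lip from x = 7 to 11 mm and 6 mm high. The 11 mm high hook passes the loop with 2 mm above and below: the measured poses are barely good enough, so feel for the disc with the hook's underside.
- rest: Lid rest: plain wooden ring, 128 mm outside, 98 mm inside, 18 mm high, fixed. Origin: centre of its underside. A seated lid lies on its top face, lid origin 18 mm above the ring's origin, plug inside.
- stand: Dark steel stand, fixed. Origin: underside of its foot (110 by 90 mm), under the lifter's axis. Its level fork plate, top at z = 110 mm, 5 mm thick, 60 mm wide, begins at x = -22 mm; upright at x = +50 mm, ending at the plate. At the start the lifter hangs with its x axis along the stand's.
- stand_slot (a point): Place of the lifter's origin when hung: on top of the fork plate, in the slot, 110 mm above the stand's origin. The slot is 13 mm wide, open to the stand's -x, closed 7.5 mm beyond this point in +x. The collar lies on the plate. Lift the lifter some 10 mm, then draw it out along -x; the hook is below the plate, so never straight up.
- pin_tin: Round tin, 58 mm wide, 24 mm high, loose bystander. Origin: centre of its underside.
- tape_roll: Roll of masking tape lying flat, 74 mm wide, 19 mm high, loose bystander. Origin: centre of its underside.
- note_pad: Small note pad, 38x51x16 mm, loose bystander. Origin: centre of its underside.
- stapler: Stapler, 34x135x42 mm, loose bystander. Origin: centre of its underside.
- cup: Coffee cup, 83x110x55 mm, loose bystander. Origin: centre of its underside.
Not all that is in view belongs to the job. There is more than one size of the lifter; the one meant has the size given above. Leave any red look-alike of the stand alone.

How it is judged:
On the way, in this order (a step that is already met when the one before it is completed fails the run):
1. the lid hangs level on the lifter, clear above the pot (z of lid in the frame of pot above 0.09 m and contact force between lifter and lid above 1 N and angle between lid's own z axis and vertical below 0.12 rad), for 0.4 s.
2. the lid sits level and fully home in the wooden ring, off the hook (horizontal distance between lid and rest below 0.006 m and z of lid in the frame of rest between 0.015 and 0.0215 m and angle between lid's own z axis and vertical below 0.06 rad and contact force between lifter and lid below 0.05 N), for 0.2 s.
At the end, for the whole second after the job is handed in: The lid lies in the ring: centred within 6 mm, down within 3.5 mm, level within 0.06 rad, off the hook. The lifter hangs in its stand: collar within 4 mm of the plate, axis within 12 mm of its place, upright within 0.12 rad. Both rest; the robot touches nothing (all of step 2 and horizontal distance between lifter and stand below 0.012 m and z of lifter in the frame of stand between 0.107 and 0.114 m and angle between lifter's own z axis and vertical below 0.12 rad and linear speed of each of lifter, lid below 0.02 m/s).
It fails at once if the lifter bears on the lid or the pot with more than 20 N (contact force between lifter and lid above 20 N or contact force between lifter and pot above 20 N).
It fails at once if the lid is tipped by more than 0.2 rad (angle between lid's own z axis and vertical above 0.2 rad).
It fails at once if the robot itself touches the hot lid or pot (contact force between any of the arm, the fingers and lid above 0.3 N or contact force between any of the arm, the fingers and pot above 0.3 N).
It fails at once if the lid is set down hard, with more than 25 N on the ring (contact force between lid and rest above 25 N).
It fails at once if a bystander is moved by more than 25 mm (distance of any of pin_tin, tape_roll, note_pad, stapler, cup from where it was at the start of the episode above 0.025 m).
It also fails if it takes over 72 s, if anything falls off the work surface, if the arm or the gripper's body presses on something with over 40 N, if the wrist force passes 120 N, or if a joint passes its speed limit or range.

## Robot

A 7-joint arm with a two-finger parallel gripper is mounted at the origin on a cart in front of the work surface, level with it; the furniture and walls round the work are solid. World frame = base frame: x ahead of the robot, y to its left, z up, the work surface at z = 0. Lengths are in m, angles in rad, forces in N, time in s.
With the tool pointing down it reaches from about 0.4 to 0.875 m from the base axis. Payload 19.3 kg.
Tool frame: the origin (TCP) lies at the very end of the fingers, on their centre line; the grasp point (between the pads) lies bot.grasp_offset behind it (bot.grasp_offset is the distance from the TCP to the grasp point, in m); z points along the fingers, y is the direction in which the jaws open and shut (so a half turn about z gives the same grasp; the last joint's range is limited). The gripper opens to 85 mm and grips with 20 to 120 N. Pads are 22 mm wide; open, the fingers measure 114 mm over their backs; the gripper's body (76 mm by 85 mm) begins 54 mm behind the grasp point. The pads swing forward as they close: fully open they stand 13 mm farther back than shut.
Start: joints at [-1.312, 0.521, -0.036, 1.599, 0.021, 1.021, -0.113], TCP at [0.202, 0.592, 0.231] pointing down, gripper open.
Joint ranges: [-2.91, 2.91], [-0.3, 2.13], [-1.5, 1.42], [0.17, 2.43], [-1.26, 4.41], [0.16, 1.93], [-2.52, 2.52]. Speed limits (rad/s): [1.89, 1.89, 2.39, 2.39, 3.01, 3.01, 3.01].

## Interface

Orientations are given as [roll, pitch, yaw] about the fixed x, y, z axes, in that order (R = Rz(yaw) Ry(pitch) Rx(roll)).
In Python, from workcell import bot gives the robot as it stands. The module is installed in compiled form; this text tells all that it offers.
- The arm moves only by the shell command python3 -m handwheel 'ROWS' [OPENING] [FORCE]. ROWS is JSON, a list of rows, each a list of 6 numbers: the shift along the tool's x, y, z as a fraction of full scale, then the turn, a rotation vector about the tool's x, y, z as a fraction of full scale. In form: [[x, y, z, rx, ry, rz], ...]. A call has 1 to 8 rows; each row shifts and turns the commanded pose from where the row before left it, along the tool's axes as they then stand; what a row does not reach is not made up. Full scale, the value 1, is 0.025 m for a shift and 360 degrees for a turn. A row lasts 1/8 s, in which the tool goes at most 62.5 mm and 10.7 degrees, less where a joint would pass 70% of its speed; a pose out of reach is approached as far as the arm can. A call with a number of a shift or a turn outside -1 to 1 is refused whole. A call with a gripper value outside its range is refused whole. OPENING is the closure, from -1 (fully open) to 1 (shut), set as the call begins (- or left out, the last holds). The fingers move at their own pace and stop on an object; FORCE is the grip in N (left out, the last holds). Time passes only in rows, so rows that do not move let the fingers close. It gives the time, the measured TCP pose, the force and the opening at its end, in the units of the state.
- bot.observe(): the state, without advancing time (a new reading comes with each control period).
- bot.grab_frame(name): name is "scene" or "top"; returns a dict with "pixels" (420x560x3 uint8, blue, green, red), "vertical_fov" (degrees; the focal length in pixels is half the picture's height over the tangent of half this angle, whatever the lens; pixels are square), "cx", "cy" (the principal point, pixels), "R" (3x3) and "t" (3): a world point X has camera coordinates R X + t. Camera axes: x right, y down, z forward; pixel columns grow to the right and rows downward; lengths in m; the calibration is good to about 2 mm. A picture is of the moment at which its call begins. There is no depth.
- bot.job_done(): hands the job in, once; it reports no verdict.
Trained networks look in a picture, given as the dict that the camera call returned (one of the last four; its "shot" number tells which), for a name from the list of things; names that differ only in an ending like _2 or _b are one class to them, and where a whole thing is asked for, a point or a joint stands for the part that bears it (a point fixed in the world has none). Each returns a list of dicts, best first, with "score" (0 to 1); they miss things now and then, are a little off and sometimes report something else, mostly with a low value. They report only what shows in the picture. A call takes as long as a camera call. They do not tell look-alikes from the thing itself.
- bot.trace(picture, thing): "region" (420x560 bool, what is visible of it) and "point" ([column, row] in pixels, amid what is visible of it).
The state is a dict: "clock": time; "qpos": joint angles; "qd": joint speeds; "joint_efforts": joint torques, N m; "position": TCP position; "tool_rot": TCP orientation; "force": force on the tool from outside, world axes, zero at the start; "moment": the same for the moment, N m; "grip_width": finger opening in m.
Only numpy, scipy, OpenCV 4.12 (cv2) and the standard library are available. Lean on these libraries where they do the work, as an engineer would, in place of code of your own. Each camera call takes 0.05 s, during which the arm holds its last target.

## Working session

There is one attempt and no reset: what is moved stays moved. The work goes in short steps, Python scripts to look and compute and a shell command to move; the robot and the scene stay as the last step left them, time stands still between calls to the robot, and variables do not carry over. Pictures are saved under pics/ and viewed, and the job is handed in when it is done.

```bash
mkdir -p pics; ls; cat > h.py <<'E'
from workcell import bot
import numpy as np, cv2
def snap(n,fn):
    f=bot.grab_frame(n); cv2.imwrite('pics/'+fn,f['pixels']); return f
def K(f):
    F=f['pixels'].shape[0]/2/np.tan(np.radians(f['vertical_fov'])/2)
    return F
def ray(f,uv):
    F=K(f);d=np.array([(uv[0]-f['cx'])/F,(uv[1]-f['cy'])/F,1.]);R=np.array(f['R']);t=np.array(f['t'])
    return -R.T@t, R.T@d/np.linalg.norm(d)
def atz(f,uv,z):
    c,d=ray(f,uv);return c+d*(z-c[2])/d[2]
def proj(f,X):
    p=np.array(f['R'])@np.array(X)+np.array(f['t']);F=K(f);return np.array([F*p[0]/p[2]+f['cx'],F*p[1]/p[2]+f['cy']])
def tri(f1,u1,f2,u2):
    a,d=ray(f1,u1);b,e=ray(f2,u2)
    A=np.stack([d,-e],1);s=np.linalg.lstsq(A,b-a,rcond=None)[0]
    p,q=a+s[0]*d,b+s[1]*e;return (p+q)/2,np.linalg.norm(p-q)
E
python3 - <<'E'
from h import *
np.set_printoptions(precision=4,suppress=True)
print(bot.observe(),bot.grasp_offset)
a=snap('scene','s0.png');b=snap('top','t0.png')
for f in(a,b): print(f['vertical_fov'],f['cx'],f['cy'],f['R'],f['t'],-np.array(f['R']).T@np.array(f['t']))
for n in ['pot','lid','lid_loop','lifter','lifter_seat','rest','stand','stand_slot','pin_tin','tape_roll','note_pad','stapler','cup']:
  for nm,f in(('s',a),('t',b)):
    try:
      for r in bot.trace(f,n)[:3]:
        ys,xs=np.where(r['region']);print(n,nm,round(r['score'],2),np.round(r['point'],1),xs.min(),xs.max(),ys.min(),ys.max(), atz(f,r['point'],0)[:2])
    except Exception as e: print(n,nm,e)
E
```

```text
pics
{'clock': 0.0, 'qpos': array([-1.3122,  0.522 , -0.0363,  1.6   ,  0.0212,  1.0211, -0.1128]), 'qd': array([-0.0012, -0.0004,  0.0006,  0.0006,  0.0011, -0.0003, -0.0013]), 'joint_efforts': array([ -0.0005, -92.7114,   1.98  , -36.9927,   0.0179,   0.0083,
         0.    ]), 'position': array([0.2018, 0.5912, 0.2307]), 'tool_rot': array([-3.1405,  0.0001,  2.8128]), 'force': array([ 0.2489, -0.0559, -0.2875]), 'moment': array([-0.0285,  0.0137, -0.02  ]), 'grip_width': 0.08516927221349128} 0.0187
52.06634129947116 281.08511558862534 201.85563481744114 [[ 0.6088 -0.7932  0.0143]
 [-0.4661 -0.3722 -0.8026]
 [ 0.6419  0.482  -0.5963]] [-0.3697  0.3013  0.8729] [-0.1949 -0.6019  0.7676]
51.39252230107448 277.2792719430163 208.71102183817894 [[-0.0191 -0.9995 -0.0258]
 [-0.9978  0.0207 -0.063 ]
 [ 0.0635  0.0245 -0.9977]] [-0.0158  0.5545  1.5605] [ 0.4539 -0.0656  1.5914]
pot s 0.9 [357.2 263.4] 329 386 223 277 [ 0.545  -0.2896]
pot s 0.46 [264.2 177.1] 255 277 165 181 [0.7041 0.1434]
pot t 0.67 [334.  207.6] 325 370 188 225 [ 0.555  -0.2332]
pot t 0.48 [228.5 162.1] 221 240 156 174
[... 1419 characters left out ...]
306 322 159 174 [ 0.7095 -0.1602]
tape_roll s 0.69 [265.7 174.1] 255 277 164 181 [0.721  0.1508]
tape_roll t 0.62 [233.1 161.3] 222 239 156 174 [0.7338 0.1332]
note_pad s 0.72 [195.  221.3] 186 206 215 229 [0.4079 0.1519]
note_pad t 0.52 [234.  255.3] 226 240 244 259 [0.3886 0.1343]
stapler s 0.62 [270.6 264.4] 251 288 243 284 [ 0.4069 -0.1207]
stapler s 0.32 [220.6 145.9] 206 237 137 159 [0.7641 0.3961]
stapler t 0.66 [309.6 253.5] 301 311 233 269 [ 0.3901 -0.1405]
cup s 0.9 [218.3 147.5] 206 235 136 159 [0.7505 0.3943]
cup s 0.4 [288.1 208.4] 262 310 174 228 [ 0.6188 -0.0171]
cup t 0.96 [172.3 166.1] 161 187 156 178 [0.7212 0.3591]
cup t 0.22 [281.2 201.2] 264 293 182 215 [ 0.5824 -0.0413]
```

```bash
python3 - <<'E'
import cv2
s=cv2.imread('pics/s0.png');t=cv2.imread('pics/t0.png')
cv2.imwrite('pics/s0c.png',cv2.resize(s[130:370,160:450],None,fx=2.75,fy=2.5,interpolation=3)[:600,:800])
cv2.imwrite('pics/t0c.png',cv2.resize(t[140:280,155:435],None,fx=2.85,fy=2.85,interpolation=3))
E
```

```text
(no output)
```

View pics/s0c.png

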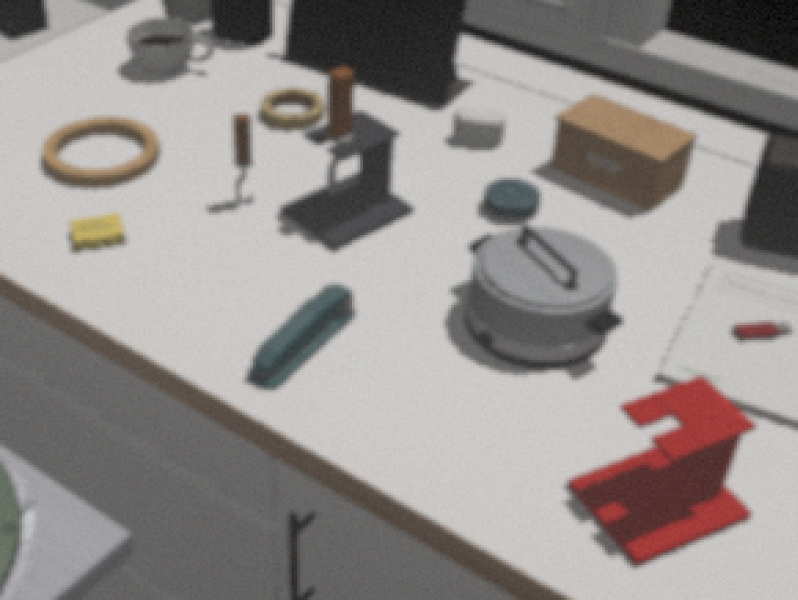

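View pics/t0c.png

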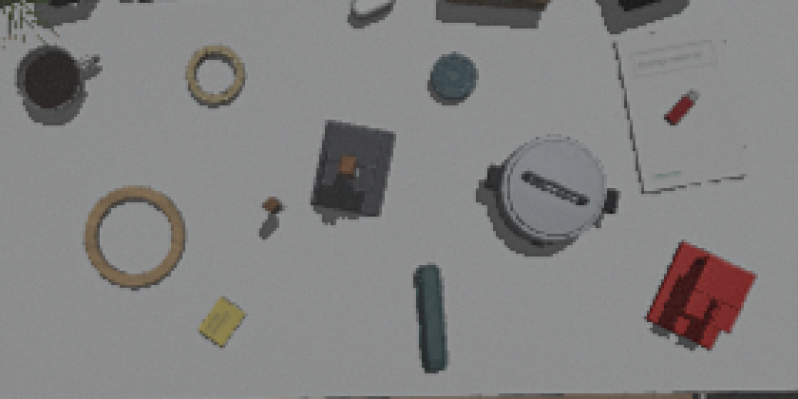

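View pics/s0.png

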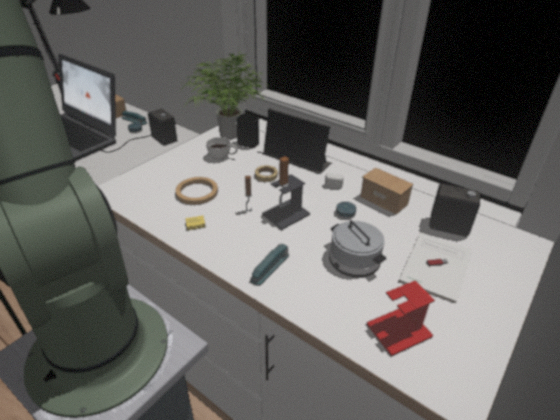

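```bash
python3 - <<'E'
from h import *
s=cv2.imread('pics/s0.png');t=cv2.imread('pics/t0.png')
def c(im,x,y,w,h): return cv2.resize(im[y:y+h,x:x+w],(400,300),interpolation=cv2.INTER_NEAREST)
def row(*a): return np.hstack(a)
cv2.imwrite('pics/z1.png',np.vstack([row(c(s,320,212,72,54),c(t,322,180,56,42)),row(c(s,255,150,76,57),c(t,258,178,52,39))]))
cv2.imwrite('pics/z2.png',np.vstack([row(c(s,170,170,56,42),c(t,180,202,48,36)),row(c(s,255,178,64,48),c(s,265,148,36,27))]))
E
```

```text
(no output)
```

View pics/z1.png

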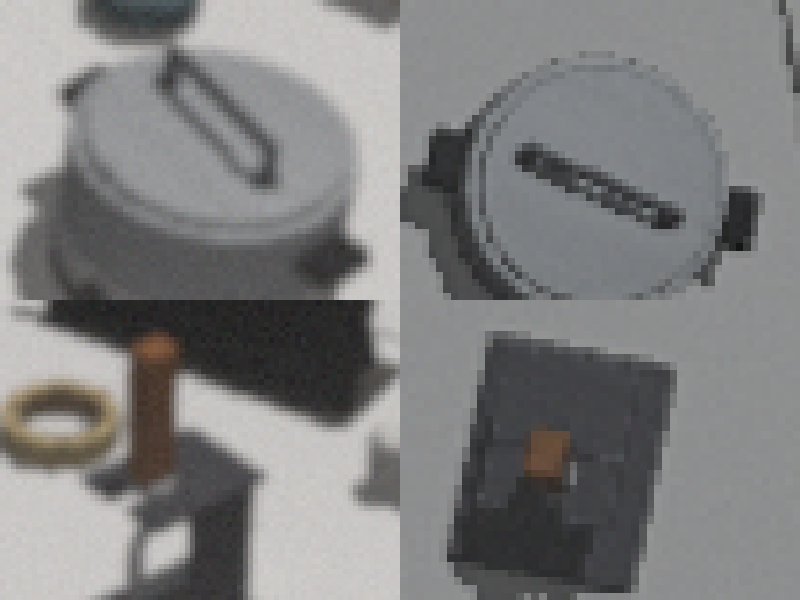

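View pics/z2.png

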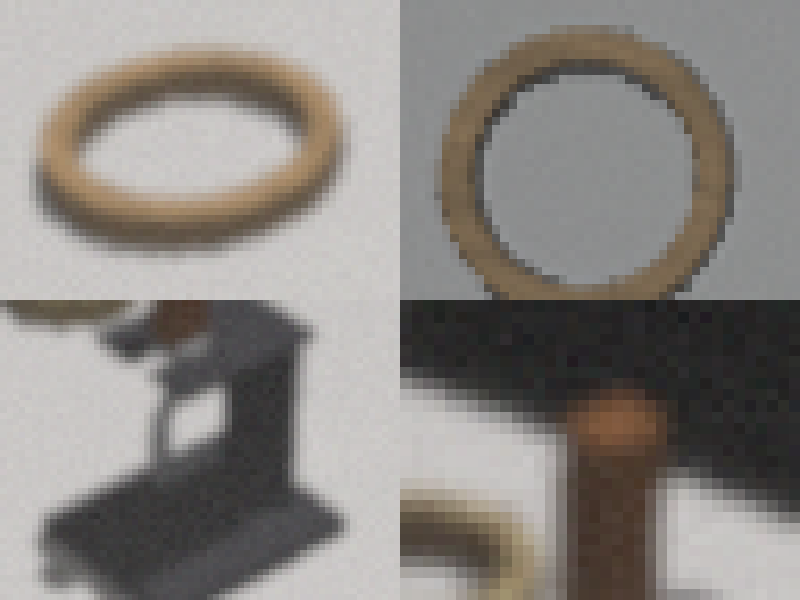

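```bash
cat > fit.py <<'E'
from h import *
from scipy.optimize import minimize
S=8
def render(f,polys,box):
    x0,y0,w,h=box
    m=np.zeros((h*S,w*S),np.uint8)
    for P in polys:
        uv=np.array([proj(f,p) for p in P]); q=((uv-[x0,y0]+0.5)*S).astype(np.float32)
        cv2.fillConvexPoly(m,cv2.convexHull(np.round(q).astype(np.int32)),1)
    return cv2.resize(m.astype(np.float32),(w,h),interpolation=cv2.INTER_AREA)
def fit(obs,model,x0,step):
    # obs: list of (f,mask(float full),box)
    def cost(p):
        e=0
        for f,m,b in obs:
            x,y,w,h=b; e+=np.abs(render(f,model(p),b)-m[y:y+h,x:x+w]).sum()
        return e
    best=None
    for k in range(3):
        sim=np.vstack([x0]+[np.array(x0)+np.eye(len(x0))[i]*step[i] for i in range(len(x0))])
        r=minimize(cost,x0,method='Nelder-Mead',options=dict(initial_simplex=sim,xatol=1e-5,fatol=.01)); x0=r.x; step=[-s*.6 for s in step]
    return r.x,r.fun
def circ(c,z,r,n=64):
    a=np.linspace(0,2*np.pi,n,endpoint=False); return [(c[0]+r*np.cos(i),c[1]+r*np.sin(i),z) for i in a]
E
cat > m1.py <<'E'
from fit import *
np.set_printoptions(precision=4,suppress=True)
a=bot.grab_frame('scene');b=bot.grab_frame('top')
def hsv(f): return cv2.cvtColor(f['pixels'],cv2.COLOR_BGR2HSV)
def box(f,X,w): u=proj(f,X); return (int(u[0])-w//2,int(u[1])-w//2,w,w)
# ring : outer silhouette filled
X=[.49,.24,0]
obs=[]
for f,w in((a,64),(b,52)):
    H=hsv(f); bx=box(f,X,w); m=(H[...,1]>70).astype(np.uint8)
    mm=np.zeros_like(m);x,y,ww,hh=bx; mm[y:y+hh,x:x+ww]=m[y:y+hh,x:x+ww]
    cs,_=cv2.findContours(mm,cv2.RETR_EXTERNAL,cv2.CHAIN_APPROX_NONE);c=max(cs,key=cv2.contourArea)
    o=np.zeros_like(m);cv2.drawContours(o,[c],-1,1,-1);obs.append((f,o.astype(np.float32),bx));print('ring px',o.sum())
mod=lambda p:[circ(p,0,.064)+circ(p,.018,.064)]
for o in (obs,obs[:1],obs[1:]): print('ring',*fit(o,mod,[.49,.24],[.01,.01]))
mod3=lambda p:[circ(p,p[2],.064)+circ(p,.018+p[2],.064)]
print('ringz',*fit(obs,mod3,[.49,.24,0],[.01,.01,.01]))
# lid disc
for thing in('lid',):
    obs=[]
    for f in(a,b):
        r=bot.trace(f,'lid')[0]; o=r['region'].astype(np.float32); ys,xs=np.where(r['region']); bx=(xs.min()-8,ys.min()-8,np.ptp(xs)+16,np.ptp(ys)+16); obs.append((f,o,bx)); print(o.sum())
    yaw=-.36
    def lid(p):
        c,s=np.cos(p[2]),np.sin(p[2]); z=.075+(p[3] if len(p)>3 else 0)
        B=[(p[0]+s_*.037*-s+dx*c,p[1]+s_*.037*c+dx*s,z+.027) for s_ in(-1.08,1.08) for dx in(-.003,.003)]
        L=[[ (q[0],q[1],z+h) for q in B[k:k+2] for h in(0,-.02)] for k in(0,2)]
        return [circ(p,z,.058)+circ(p,z+.006,.058),B]+L
    for o in(obs,obs[:1],obs[1:]): print('lid',*fit(o,lid,[.58,-.27,-.36],[.01,.01,.1]))
    print('lidz',*fit(obs,lid,[.58,-.27,-.36,0],[.01,.01,.1,.01]))
E
python3 m1.py
```

```text
ring px 806
ring px 928
ring [0.5103 0.2512] 276.140625
ring [0.5156 0.2595] 184.484375
ring [0.5099 0.25  ] 76.8125
ringz [ 0.5107  0.2517 -0.0049] 269.3125
1175.0
838.0
lid [ 0.5567 -0.2768 -0.0579] 149.3125
lid [ 0.5558 -0.2768 -0.0912] 88.84375
lid [ 0.5572 -0.2774 -0.2029] 58.6875
lidz [ 0.5579 -0.2764 -0.0945 -0.0023] 141.09375
```

```bash
cat >> m1.py <<'E'
print('-----')
X=[.5103,.2512,0]
ims=[]
for f in(a,b):
    for P in ([circ(X,0,.064),circ(X,.018,.064),circ(X,.018,.049)],[circ((.557,-.277),.075,.058),circ((.557,-.277),.081,.058)]):
        u0=proj(f,np.mean(P[0],0)); x0,y0=int(u0[0])-30,int(u0[1])-22
        im=cv2.resize(f['pixels'][y0:y0+45,x0:x0+60],(400,300),interpolation=0)
        k=400/60
        for c in P:
            q=np.array([proj(f,p) for p in c]);q=((q-[x0,y0]+.5)*k).astype(int); cv2.polylines(im,[q],True,(0,0,255),1)
        ims.append(im)
cv2.imwrite('pics/o1.png',np.vstack([np.hstack(ims[:2]),np.hstack(ims[2:])]))
E
python3 m1.py|tail -1
```

```text
-----
```

View pics/o1.png

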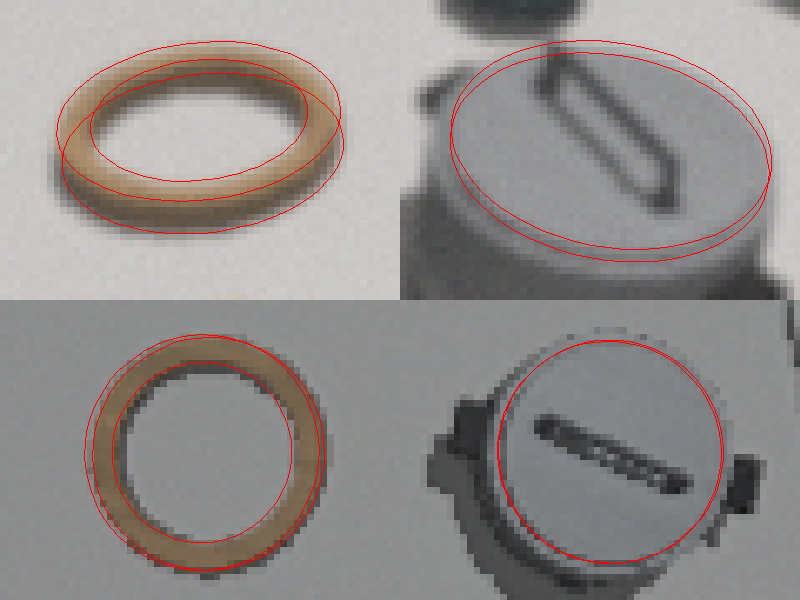

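```bash
cat > m2.py <<'E'
from fit import *
import sys
np.set_printoptions(precision=4,suppress=True)
def mask(f,polys,box,sig,holes=None):
    x0,y0,w,h=box
    def ras(ps,mode):
        m=None
        for P in ps:
            uv=np.array([proj(f,p) for p in P]); q=((uv-[x0,y0]+0.5)*S)
            k=np.zeros((h*S,w*S),np.uint8);cv2.fillConvexPoly(k,cv2.convexHull(np.round(q).astype(np.int32)),1)
            m=k if m is None else (m|k if mode else m&k)
        return m
    m=ras(polys,1)
    if holes: m=m&(1-ras(holes,0))
    m=cv2.resize(m.astype(np.float32),(w,h),interpolation=cv2.INTER_AREA)
    return cv2.GaussianBlur(m,(0,0),sig)
def lsfit(obs,models,x0,step,reps=3):
    def cost(p,full=False):
        e=0;out=[]
        for f,im,bx,wt,sig in obs:
            x,y,w,h=bx
            A=np.stack([np.ones((h,w))]+[mask(f,ps,bx,sig,hl) for ps,hl in models(p)],-1).reshape(-1,1+len(models(p)))
            I=im[y:y+h,x:x+w].reshape(-1).astype(float);k=wt[y:y+h,x:x+w].reshape(-1)
            s=np.linalg.lstsq(A[k],I[k],rcond=None)[0];r=A[k]@s-I[k];e+=(r**2).mean()/I[k].var();out.append(s)
        return (e,out) if full else e
    for k in range(reps):
        sim=np.vstack([x0]+[np.array(x0)+np.eye(len(x0))[i]*step[i] for i in range(len(x0))])
        r=minimize(cost,x0,method='Nelder-Mead',options=dict(initial_simplex=sim,xatol=1e-5,fatol=1e-6,maxiter=600)); x0=r.x; step=[-s*.5 for s in step]
    return r.x,cost(r.x,True)
def near(f,X,w,h):
    u=proj(f,X); return (int(u[0])-w//2,int(u[1])-h//2,w,h)
def ones(f): return np.ones(f['pixels'].shape[:2],bool)
def ringmod(z0=0):
    return lambda p:[([circ(p,(p[2] if len(p)>2 else 0),.064)+circ(p,.018+(p[2] if len(p)>2 else 0),.064)],[circ(p,(p[2] if len(p)>2 else 0),.049),circ(p,.018+(p[2] if len(p)>2 else 0),.049)])]
def loopmod(p):
    x,y,yaw,sx,sy=p[:5]; z=p[5] if len(p)>5 else .075
    c,s=np.cos(yaw),np.sin(yaw)
    def W(X,Y,Z,sh=0):
        k=(Z-.006)/.018 if sh else 0
        return (x+X*c-Y*s+k*sx, y+X*s+Y*c+k*sy, z+(.0061 if sh else Z))
    def loop(sh):
        P=[[W(dx,dy,dz,sh) for dx in(-.003,.003) for dy in(-.04,.04) for dz in(.021,.027)]]
        for e in(-.037,.037): P.append([W(dx,e+dy,dz,sh) for dx in(-.003,.003) for dy in(-.003,.003) for dz in(.006,.027)])
        return P
    return [(loop(0),None),(loop(1),None)]
if __name__=='__main__':
    a=bot.grab_frame('scene');b=bot.grab_frame('top')
    sat=lambda f:(f['pixels'].max(-1).astype(float)-f['pixels'].min(-1))
    g=lambda f:cv2.cvtColor(f['pixels'],cv2.COLOR_BGR2GRAY)
    X=[.498,.232,0]
    o=[(a,sat(a),near(a,X,62,44),ones(a),.7),(b,sat(b),near(b,X,46,46),ones(b),.4)]
    for q in(o,o[:1],o[1:]): print('ring',*lsfit(q,ringmod(),X[:2],[.008,.008]))
    print('ringz',*lsfit(o,ringmod(),X,[.008,.008,.01]))
    L=[.557,-.277]
    o=[]
    for f,sg in((a,.7),(b,.4)):
        bx=near(f,[*L,.09],44,40)
        wt=mask(f,[circ(L,.085,.046)],(0,0,560,420),.3)>.5
        o.append((f,g(f),bx,wt,sg))
    p0=[*L,-.36,-.01,.008]; st=[.006,.006,.1,.01,.01]
    for q in(o,o[:1],o[1:]): print('loop',*lsfit(q,loopmod,p0,st))
    print('loopz',*lsfit(o,loopmod,p0+[.075],st+[.01]))
E
time python3 m2.py
```

```text
ring [0.511  0.2513] (np.float64(0.4139163820964383), [array([ 4.9666, 34.9302]), array([ 1.1348, 33.9164])])
ring [0.5118 0.2545] (np.float64(0.28066618195292725), [array([ 4.8069, 35.6088])])
ring [0.5106 0.25  ] (np.float64(0.0941299839245581), [array([ 1.0554, 34.2286])])
ringz [0.5101 0.2502 0.0024] (np.float64(0.3964766379045058), [array([ 4.8529, 35.2321]), array([ 1.0848, 33.9382])])
loop [ 0.5555 -0.2762 -0.4509 -0.0038  0.0039] (np.float64(0.2329674920662236), [array([150.2326, -58.8297, -50.0128]), array([129.4428, -63.7833, -45.6141])])
loop [ 0.554  -0.2769 -0.4628  0.0008  0.0116] (np.float64(0.0547862232615661), [array([150.0548, -60.172 , -45.1809])])
loop [ 0.5554 -0.2787 -0.4507  0.0018  0.0149] (np.float64(0.15349421722423073), [array([129.6352, -56.0625, -51.6649])])
loopz [ 0.5561 -0.2764 -0.4553 -0.0008  0.0086  0.0731] (np.float64(0.2150816567931393), [array([150.1903, -60.0046, -46.1661]), array([129.2059, -60.0746, -47.5318])])
real	0m21.537s
user	0m19.672s
sys	0m0.482s
```

```bash
python3 - <<'E'
from m2 import *
a=bot.grab_frame('scene');b=bot.grab_frame('top')
ims=[]
for f,X in((a,(.5118,.2545)),(b,(.5106,.25)),(a,(.5061,.2444)),(b,(.505,.2444))):
    P=[circ(X,0,.064),circ(X,.018,.064),circ(X,.018,.049)]
    u0=proj(f,np.mean(P[0],0)); x0,y0=int(u0[0])-30,int(u0[1])-22
    im=cv2.resize(f['pixels'][y0:y0+45,x0:x0+60],(400,300),interpolation=0)
    k=400/60
    for c in P:
            q=np.array([proj(f,p) for p in c]);q=((q-[x0,y0]+.5)*k).astype(int); cv2.polylines(im,[q],True,(0,0,255),1)
    ims.append(im)
cv2.imwrite('pics/o2.png',np.vstack([np.hstack(ims[:2]),np.hstack(ims[2:])]))
E
```

```text
(no output)
```

View pics/o2.png

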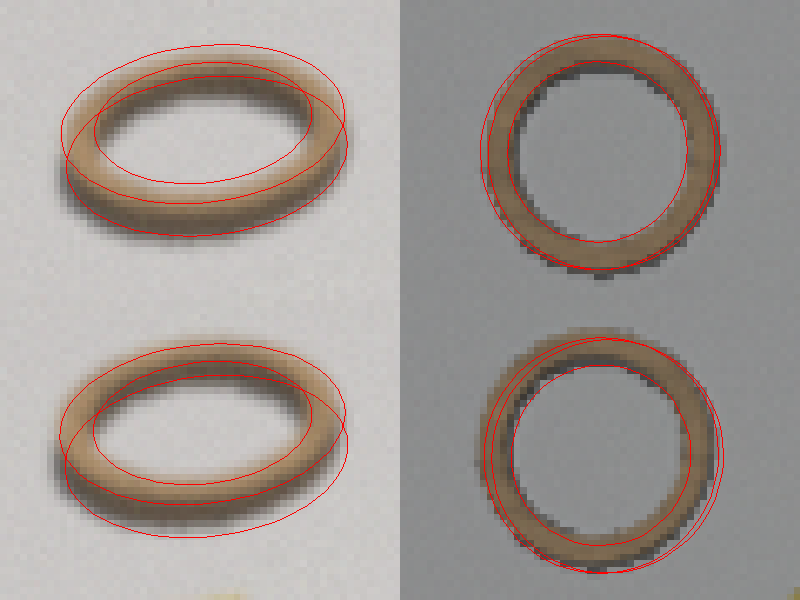

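```bash
cat > m3.py <<'E'
from m2 import *
a=bot.grab_frame('scene');b=bot.grab_frame('top')
sat=lambda f:(f['pixels'][...,2].astype(float)-f['pixels'][...,0])
g=lambda f:cv2.cvtColor(f['pixels'],cv2.COLOR_BGR2GRAY).astype(float)
def bx(x,y,yaw,lx,ly,z0,z1):
    c,s=np.cos(yaw),np.sin(yaw)
    return [(x+X*c-Y*s,y+X*s+Y*c,z) for X in lx for Y in ly for z in(z0,z1)]
# handle, top view gives top face; scene gives whole silhouette
X=[.61,-.033]
def hm(p): 
    z=p[3] if len(p)>3 else 0
    return [([bx(p[0],p[1],p[2],(-.011,.011),(-.009,.009),.114+z,.194+z)],None)]
o=[(a,sat(a),near(a,[*X,.16],24,40),ones(a),.7),(b,sat(b),near(b,[*X,.19],16,16),ones(b),.4)]
for q in(o,o[:1],o[1:]): print('handle',*lsfit(q,hm,[*X,-.12],[.006,.006,.1]))
print('handlez',*lsfit(o,hm,[*X,-.12,0],[.006,.006,.1,.01]))
# stand foot 110x90 in top view (dark) : centre + yaw, z thickness ~5mm
def fm(p): return [([bx(p[0],p[1],p[2],(-.055,.055),(-.045,.045),0,.006),bx(p[0],p[1],p[2],(-.055,.055),(-.03,.03),.105,.11)] if 0 else [bx(p[0],p[1],p[2],(-.055,.055),(-.045,.045),0,.006)],None)]
G=-np.minimum(g(b),80)
o=[(b,G,near(b,[.615,-.035,0],46,46),ones(b),.4)]
print('foot',*lsfit(o,fm,[.615,-.035,-.12],[.006,.006,.1]))
# overlay
ims=[]
E
python3 m3.py
```

```text
handle [ 0.6089 -0.0437 -0.0786] (np.float64(1.847775748334883), [array([ 11.3758, -10.8858]), array([-1.6452, -2.5686])])
handle [ 0.6134 -0.0441 -0.1075] (np.float64(0.8705050446922096), [array([ 11.4246, -10.9184])])
handle [ 0.6112 -0.0338 -0.0742] (np.float64(0.9733838790320957), [array([-1.6006, -2.6831])])
handlez [ 0.6034 -0.05   -0.2577  0.0356] (np.float64(1.8318020670790491), [array([ 11.8354, -11.4319]), array([-1.7692, -2.3717])])
foot [ 0.5887 -0.0304 -0.2041] (np.float64(0.30200631566879876), [array([-80.1754,  17.3987])])
```

```bash
sed -i '/^X=\[.61/d' m3.py; sed -i "s/^def hm/print('tri',tri(a,(283.8,158.8),b,(276.6,197.4)),atz(b,(276.6,197.4),.194))\nX=list(atz(b,(276.6,197.4),.194)[:2])\ndef hm/" m3.py
cat >> m3.py <<'E'
r=lsfit([o for o in [(a,sat(a),near(a,[*X,.16],24,40),ones(a),.7),(b,sat(b),near(b,[*X,.19],16,16),ones(b),.4)]],hm,[*X,-.2],[.006,.006,.1])[0]
def ov(f,P,c,w,h):
    u0=proj(f,c);x0,y0=int(u0[0])-w//2,int(u0[1])-h//2
    im=cv2.resize(f['pixels'][y0:y0+h,x0:x0+w],(400,300),interpolation=0)
    for q in P:
        q=np.array([proj(f,p) for p in q]);q=((q-[x0,y0]+.5)*400/w); cv2.polylines(im,[cv2.convexHull(q.astype(np.int32))],True,(0,0,255),1)
    return im
x,y,w=r
P=[bx(x,y,w,(-.011,.011),(-.009,.009),.114,.194),bx(x,y,w,(-.022,.055),(-.03,.03),.105,.11)]
c,s=np.cos(w),np.sin(w)
for off in(0,):
    P.append(bx(.5887,-.0304,-.2041,(-.055,.055),(-.045,.045),0,.006))
cv2.imwrite('pics/o3.png',np.hstack([ov(a,P,(x,y,.1),96,72),ov(b,P,(x,y,.1),64,48)]))
E
python3 m3.py
```

```text
tri (array([ 0.5788, -0.0287,  0.1919]), np.float64(0.0023360279957043675)) [ 0.5793 -0.0297  0.194 ]
handle [ 0.5798 -0.0277 -0.0316] (np.float64(0.841680623770119), [array([ 4.374 , 21.0793]), array([-4.1435, 32.2404])])
handle [ 0.5831 -0.0244  0.4901] (np.float64(0.5153472296440957), [array([ 4.8066, 25.0625])])
handle [ 0.5797 -0.0287 -0.0878] (np.float64(0.23663934106703755), [array([-4.1379, 32.4397])])
handlez [ 0.5793 -0.0276 -0.0518  0.003 ] (np.float64(0.8270367754757373), [array([ 4.1886, 21.5326]), array([-4.2244, 32.2439])])
foot [ 0.5889 -0.03   -0.2053] (np.float64(0.2990807881144683), [array([-80.1833,  17.3459])])
```

View pics/o3.png

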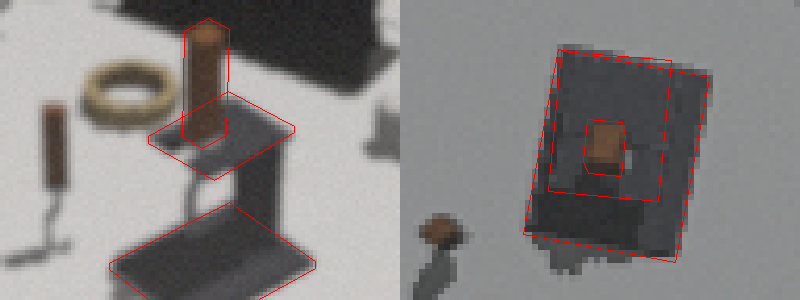

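```bash
cat > go.py <<'E'
import sys
from h import *
from scipy.spatial.transform import Rotation as Ro
# usage: go.py x y z yaw nrows   -> shift total in tool axes(after rotation) in units, per row
x,y,z,yaw=map(float,sys.argv[1:5]); n=int(sys.argv[5])
o=bot.observe(); R0=Ro.from_euler('xyz',o['tool_rot']); R1=Ro.from_euler('xyz',[np.pi,0,yaw])
rv=(R0.inv()*R1).as_rotvec()/(2*np.pi)
d=np.array([x,y,z])-o['position']; s=R1.inv().apply(d)/.025
print('pos',o['position'].round(4),'rot',o['tool_rot'].round(4),'clk',o['clock'])
print('rot units',rv.round(4),'shift units tot',s.round(3),'per row',(s/n).round(3))
E
python3 -m handwheel '[[0,0,0,0,0,-0.0099],[0,0,0,0,0,-0.0099]]' -1 60; python3 go.py .5795 -.028 .235 2.937 24
```

```text
clock: 2.45
position: [0.2018, 0.5915, 0.2313]
tool_rot: [-3.142, 0.0, 2.939]
force: [-0.2, -0.9, 0.1]
grip_width: 0.0854
pos [0.2018 0.5915 0.2313] rot [-3.1415  0.      2.9393] clk 2.45
rot units [-0.      0.      0.0004] shift units tot [-19.827 -21.194  -0.149] per row [-0.826 -0.883 -0.006]
```

```bash
python3 -m handwheel '[[-0.83,-0.88,0,0,0,0],[-0.83,-0.88,0,0,0,0],[-0.83,-0.88,0,0,0,0],[-0.83,-0.88,0,0,0,0],[-0.83,-0.88,0,0,0,0],[-0.83,-0.88,0,0,0,0],[-0.83,-0.88,0,0,0,0],[-0.83,-0.88,0,0,0,0]]' && python3 -m handwheel '[[-0.83,-0.88,0,0,0,0],[-0.83,-0.88,0,0,0,0],[-0.83,-0.88,0,0,0,0],[-0.83,-0.88,0,0,0,0],[-0.83,-0.88,0,0,0,0],[-0.83,-0.88,0,0,0,0],[-0.83,-0.88,0,0,0,0],[-0.83,-0.88,0,0,0,0]]' && python3 -m handwheel '[[-0.83,-0.88,0,0,0,0],[-0.83,-0.88,0,0,0,0],[-0.83,-0.88,0,0,0,0],[-0.83,-0.88,0,0,0,0],[-0.83,-0.88,0,0,0,0],[-0.83,-0.88,0,0,0,0],[0,0,0,0,0,0]]'; python3 go.py .5795 -.028 .235 2.937 1
python3 - <<'E'
from h import *
snap('scene','s1.png');snap('top','t1.png')
print(bot.observe()['qpos'])
s=cv2.imread('pics/s1.png');t=cv2.imread('pics/t1.png')
cv2.imwrite('pics/c1.png',np.hstack([cv2.resize(s[100:240,220:350],(400,430),interpolation=0),cv2.resize(t[150:240,230:314],(400,430),interpolation=0)]))
E
```

```text
clock: 3.45
position: [0.3292, 0.3846, 0.2314]
tool_rot: [3.141, 0.0, 2.937]
force: [0.1, -0.3, -0.6]
grip_width: 0.0853
clock: 4.45
position: [0.456, 0.1786, 0.2315]
tool_rot: [3.141, 0.0, 2.937]
force: [-0.3, 0.4, -0.1]
grip_width: 0.0854
clock: 5.32
position: [0.5512, 0.0229, 0.2312]
tool_rot: [-3.141, 0.0, 2.934]
force: [-1.3, 0.7, 0.2]
grip_width: 0.0849
pos [0.5512 0.0229 0.2312] rot [-3.1409e+00  4.0000e-04  2.9342e+00] clk 5.325
rot units [-0.0001  0.0001 -0.0004] shift units tot [-1.521 -1.764 -0.151] per row [-1.521 -1.764 -0.151]
[-0.25251981  0.40696509  0.1332388   1.80337198 -0.06567576  0.93572922
  1.27515698]
```

View pics/c1.png

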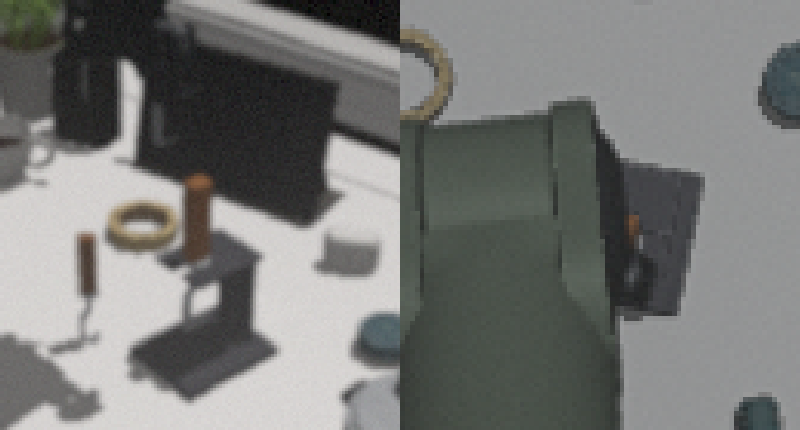

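```bash
python3 -c "
from h import *
f=snap('scene','s1b.png');print(proj(f,bot.observe()['position']),bot.observe()['clock'])"
```

```text
[260.87105177 143.11143376] 5.475
```

View pics/s1b.png

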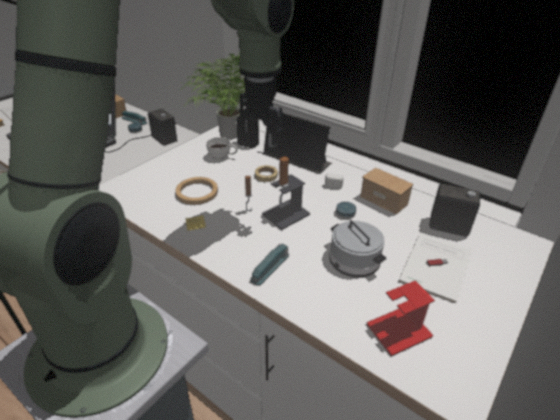

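```bash
python3 -m handwheel '[[-0.76,-0.88,0,0,0,0],[-0.76,-0.88,0,0,0,0],[0,0,0,0,0,0],[0,0,0,0,0,0]]'; python3 go.py .5795 -.028 .1363 2.937 6
python3 - <<'E'
from h import *
snap('scene','s2.png')
s=cv2.imread('pics/s2.png')
cv2.imwrite('pics/c2.png',cv2.resize(s[100:240,220:350],(780,600),interpolation=cv2.INTER_CUBIC))
E
```

```text
clock: 5.98
position: [0.5785, -0.0246, 0.2313]
tool_rot: [3.141, -0.0, 2.938]
force: [-0.4, 0.4, -0.1]
grip_width: 0.0856
pos [ 0.5785 -0.0246  0.2313] rot [ 3.1411e+00 -4.0000e-04  2.9384e+00] clk 5.975
rot units [ 0.0001 -0.0001  0.0002] shift units tot [-0.068 -0.124  3.798] per row [-0.011 -0.021  0.633]
```

View pics/c2.png

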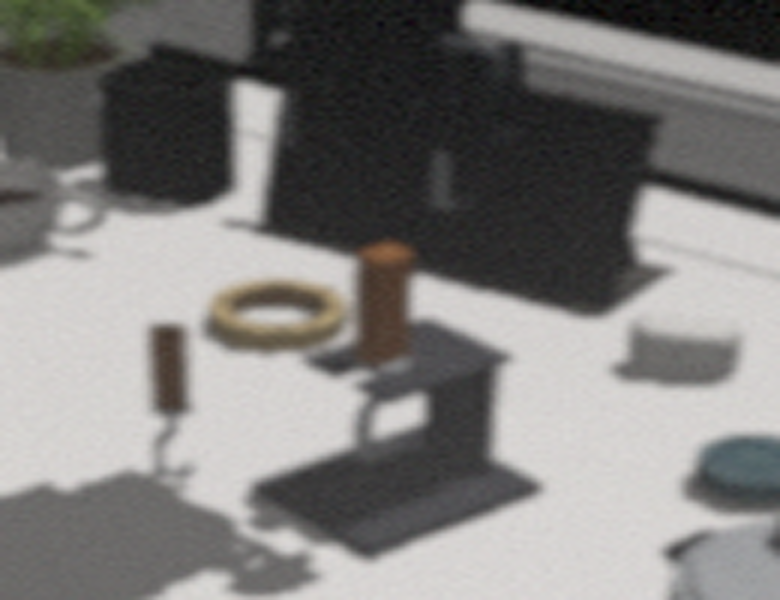

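```bash
python3 -m handwheel '[[-0.02,-0.06,0.6,0,0,0],[-0.02,-0.06,0.6,0,0,0],[0,0,0.6,0,0,0],[0,0,0.6,0,0,0],[0,0,0.6,0,0,0],[0,0,0.6,0,0,0],[0,0,0.2,0,0,0],[0,0,0,0,0,0]]'; python3 go.py .5795 -.028 .1363 2.937 1
python3 - <<'E'
from h import *
snap('scene','s3.png')
s=cv2.imread('pics/s3.png')
cv2.imwrite('pics/c3.png',cv2.resize(s[130:240,230:335],(780,600),interpolation=cv2.INTER_CUBIC))
E
```

```text
clock: 7.02
position: [0.5792, -0.0291, 0.1361]
tool_rot: [-3.141, -0.0, 2.937]
force: [-0.3, 0.3, -0.3]
grip_width: 0.0854
pos [ 0.5792 -0.0291  0.1361] rot [-3.1414e+00 -3.0000e-04  2.9372e+00] clk 7.025
rot units [-0. -0.  0.] shift units tot [-0.003  0.044 -0.008] per row [-0.003  0.044 -0.008]
```

View pics/c3.png

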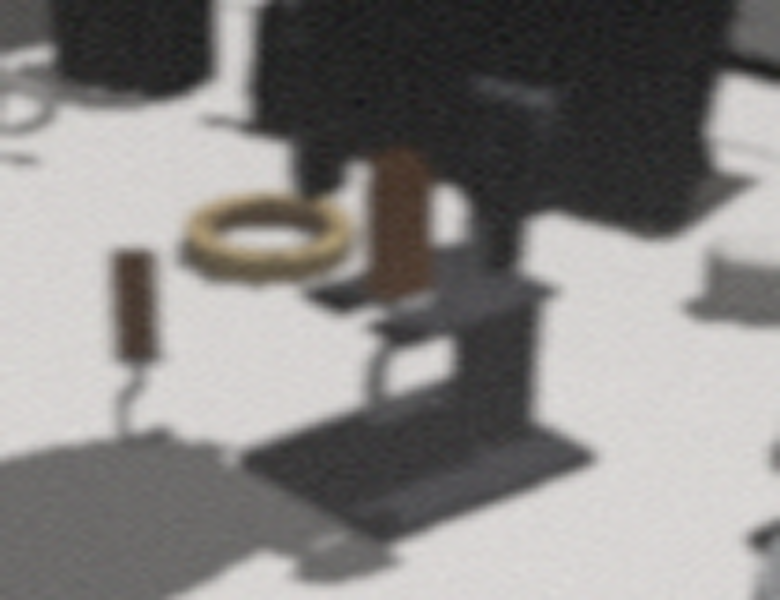

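```bash
python3 -m handwheel '[[0,0,0,0,0,0],[0,0,0,0,0,0],[0,0,0,0,0,0],[0,0,0,0,0,0],[0,0,0,0,0,0],[0,0,0,0,0,0]]' 1 80; python3 -c "
from h import *
o=bot.observe();print(o['force'],o['moment'])"
```

```text
clock: 7.82
position: [0.5793, -0.0291, 0.1365]
tool_rot: [-3.142, 0.0, 2.937]
force: [-0.7, -0.5, 5.8]
grip_width: 0.0172
[-0.74336508 -0.48969878  5.84818876] [-0.2056269   0.39526541 -0.030945  ]
```

```bash
python3 -m handwheel '[[0,0,-0.12,0,0,0],[0,0,-0.12,0,0,0],[0,0,-0.12,0,0,0],[0,0,-0.12,0,0,0],[0,0,0,0,0,0]]'; python3 -c "
from h import *
o=bot.observe();print(o['position'],o['force'],o['moment'])
snap('scene','s4.png')
s=cv2.imread('pics/s4.png')
cv2.imwrite('pics/c4.png',cv2.resize(s[130:240,230:335],(780,600),interpolation=cv2.INTER_CUBIC))"
```

```text
clock: 8.45
position: [0.5793, -0.029, 0.1486]
tool_rot: [3.141, 0.0, 2.937]
force: [-0.2, 0.6, -1.4]
grip_width: 0.017
[ 0.57934166 -0.02898069  0.14856247] [-0.17772582  0.56189487 -1.41215949] [ 0.00137584  0.01642004 -0.00941863]
```

View pics/c4.png

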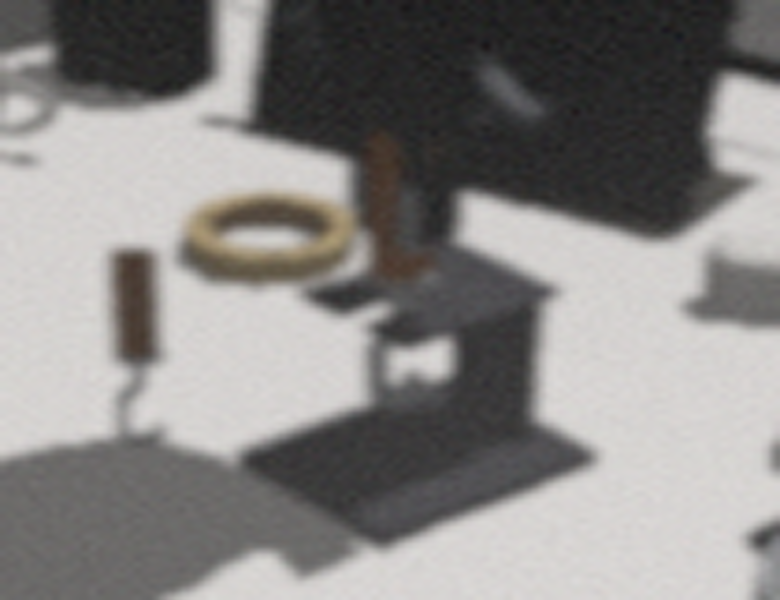

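```bash
python3 -m handwheel '[[0.4,0,0,0,0,0],[0.4,0,0,0,0,0],[0.5,0,0,0,0,0],[0.5,0,0,0,0,0],[0.5,0,0,0,0,0],[0.5,0,0,0,0,0],[0,0,0,0,0,0]]'; python3 -c "
from h import *
o=bot.observe();print(o['position'],o['force'],o['moment'])
f=snap('scene','s5.png')
g=snap('top','t5.png')
s=cv2.imread('pics/s5.png')
p=o['position'].copy();print(proj(f,p-[0,0,.0265]),proj(f,p-[0,0,.0925]),proj(f,p+[0,0,.0575]))
cv2.imwrite('pics/c5.png',cv2.resize(s[130:240,230:335],(780,600),interpolation=cv2.INTER_CUBIC))"
```

```text
clock: 9.38
position: [0.51, -0.0146, 0.1485]
tool_rot: [3.142, -0.0, 2.937]
force: [0.2, 0.9, -1.1]
grip_width: 0.0169
[ 0.50998372 -0.01456432  0.14845992] [ 0.23832513  0.85267208 -1.07389591] [ 0.06523842 -0.02497717  0.01878812]
[263.46313248 190.76889689] [263.71223585 210.7803309 ] [263.11960024 163.17162825]
```

View pics/c5.png

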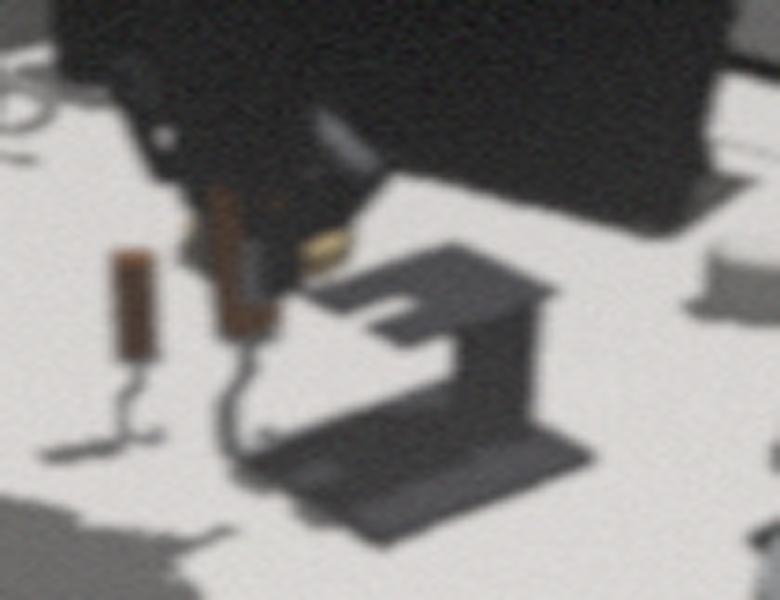

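```bash
python3 -m handwheel '[[0,0,-0.77,0,0,0],[0,0,-0.77,0,0,0],[0,0,-0.77,0,0,0.01],[0,0,-0.77,0,0,0.01],[0,0,0,0,0,0.01],[0,0,0,0,0,0.01]]'; python3 go.py .5269 -.2627 .225 2.687 10
```

```text
clock: 10.22
position: [0.5112, -0.0149, 0.2255]
tool_rot: [3.141, 0.001, 2.684]
force: [0.2, 0.5, -1.1]
grip_width: 0.0171
pos [ 0.5112 -0.0149  0.2255] rot [3.1413e+00 6.0000e-04 2.6837e+00] clk 10.225
rot units [ 0.      0.0001 -0.0005] shift units tot [-4.917 -8.629  0.021] per row [-0.492 -0.863  0.002]
```

```bash
python3 -m handwheel '[[-0.49,-0.86,0,0,0,0],[-0.49,-0.86,0,0,0,0],[-0.49,-0.86,0,0,0,0],[-0.49,-0.86,0,0,0,0],[-0.49,-0.86,0,0,0,0],[-0.49,-0.86,0,0,0,0],[-0.49,-0.86,0,0,0,0],[-0.49,-0.86,0,0,0,0]]' && python3 -m handwheel '[[-0.49,-0.86,0,0,0,-0.0005],[-0.49,-0.86,0,0,0,0],[0,0,0,0,0,0],[0,0,0,0,0,0]]' ; python3 go.py .5269 -.2627 .190 2.687 1;  python3 -c "
from h import *
o=bot.observe();print(o['position'],o['force'],o['moment'])
f=snap('scene','s6.png')
s=cv2.imread('pics/s6.png')
cv2.imwrite('pics/c6.png',cv2.resize(s[150:290,290:430],(700,600),interpolation=cv2.INTER_CUBIC))"
```

```text
clock: 11.22
position: [0.5233, -0.2135, 0.2252]
tool_rot: [-3.141, 0.0, 2.686]
force: [-0.4, 0.1, -2.2]
grip_width: 0.0172
clock: 11.72
position: [0.5263, -0.2614, 0.2251]
tool_rot: [3.141, -0.0, 2.689]
force: [0.1, 0.6, -1.2]
grip_width: 0.0169
pos [ 0.5263 -0.2614  0.2251] rot [ 3.1414e+00 -3.0000e-04  2.6892e+00] clk 11.725
rot units [ 0.     -0.0001  0.0003] shift units tot [-0.045 -0.035  1.404] per row [-0.045 -0.035  1.404]
[ 0.52626355 -0.26141755  0.2250972 ] [ 0.06938534  0.63305038 -1.22814754] [ 0.06060926 -0.04240899 -0.01810522]
```

View pics/c6.png

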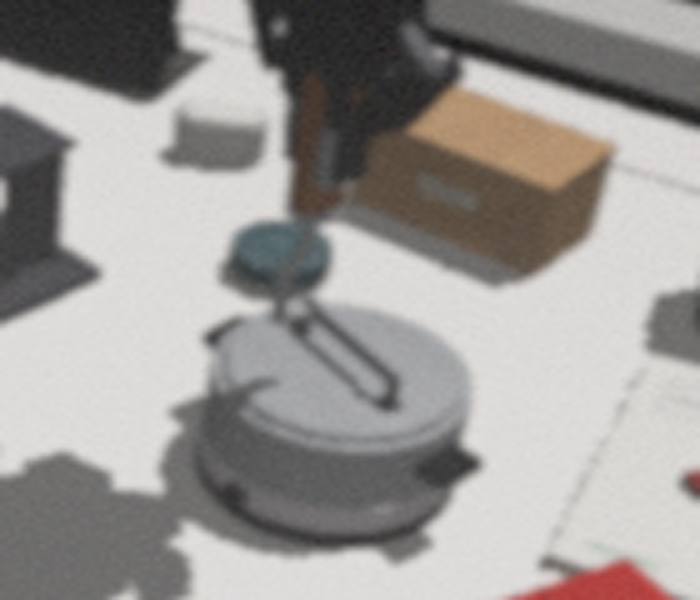

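```bash
python3 -m handwheel '[[0,-0.02,0.35,0,0,0],[0,-0.02,0.35,0,0,0],[0,0,0.35,0,0,0],[0,0,0.35,0,0,0],[0,0,0,0,0,0],[0,0,0,0,0,0]]'; python3 go.py .5269 -.2627 .185 2.687 1;  python3 -c "
from h import *
o=bot.observe();print(o['position'],o['force'],o['moment'])
f=snap('scene','s7.png')
s=cv2.imread('pics/s7.png')
cv2.imwrite('pics/c7.png',cv2.resize(s[195:275,315:405],(790,600),interpolation=cv2.INTER_CUBIC))"
```

```text
clock: 12.52
position: [0.5258, -0.2628, 0.1905]
tool_rot: [-3.142, 0.0, 2.689]
force: [0.1, 0.0, -2.2]
grip_width: 0.017
pos [ 0.5258 -0.2628  0.1905] rot [-3.1416e+00  2.0000e-04  2.6889e+00] clk 12.525
rot units [-0.      0.      0.0003] shift units tot [-0.038  0.021  0.219] per row [-0.038  0.021  0.219]
[ 0.52580209 -0.26275629  0.19047378] [ 0.09389516  0.01248101 -2.1657876 ] [-0.00374894  0.04157519  0.01345657]
```

View pics/c7.png

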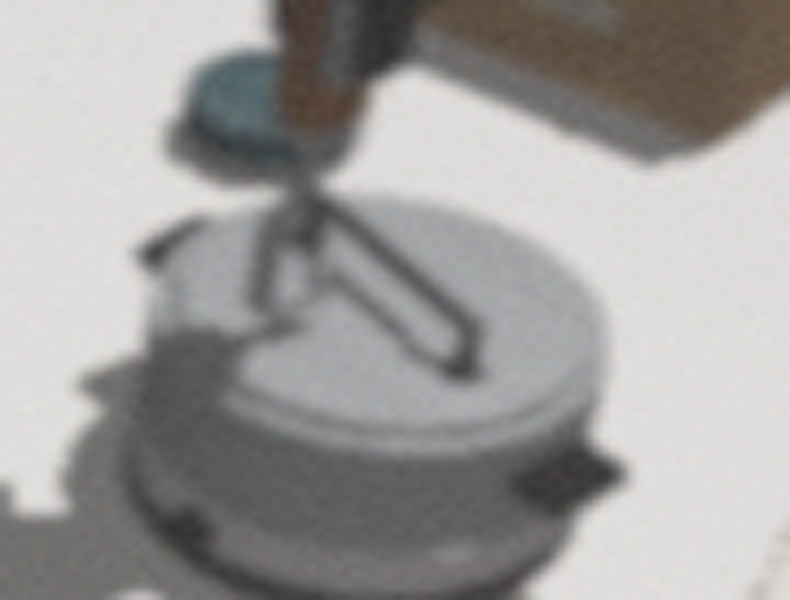

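```bash
cat > chk.py <<'E'
import sys
from workcell import bot
o=bot.observe(); f=o['force']; print('z %.4f F %s'%(o['position'][2],f.round(2)))
lo,hi=float(sys.argv[1]),float(sys.argv[2])
sys.exit(0 if lo<f[2]<hi else 1)
E
H="python3 -m handwheel"; C="python3 chk.py -6 1.0"
$H '[[0,0,0.2,0,0,0],[0,0,0,0,0,0],[0,0,0.04,0,0,0],[0,0,0,0,0,0]]' && $C && $H '[[0,0,0.04,0,0,0],[0,0,0,0,0,0]]' && $C && $H '[[0,0,0.04,0,0,0],[0,0,0,0,0,0]]'&& $C && $H '[[0,0,0.04,0,0,0],[0,0,0,0,0,0]]'&& $C && $H '[[0,0,0.04,0,0,0],[0,0,0,0,0,0]]' && $C&& $H '[[0,0,0.04,0,0,0],[0,0,0,0,0,0]]' && $C&& $H '[[0,0,0.04,0,0,0],[0,0,0,0,0,0]]' && $C&& $H '[[0,0,0.04,0,0,0],[0,0,0,0,0,0]]' && $C&& $H '[[0,0,0.04,0,0,0],[0,0,0,0,0,0]]' && $C
```

```text
clock: 13.08
position: [0.5257, -0.2627, 0.1843]
tool_rot: [-3.142, 0.0, 2.689]
force: [-0.9, -0.3, -1.7]
grip_width: 0.0172
z 0.1843 F [-0.89 -0.25 -1.7 ]
clock: 13.32
position: [0.5257, -0.2627, 0.1833]
tool_rot: [-3.142, -0.0, 2.689]
force: [-0.1, 0.1, -1.0]
grip_width: 0.0175
z 0.1833 F [-0.12  0.12 -0.99]
clock: 13.58
position: [0.5257, -0.2627, 0.1822]
tool_rot: [-3.142, -0.0, 2.689]
force: [-0.5, -0.9, -2.1]
grip_width: 0.0169
z 0.1822 F [-0.55 -0.9  -2.14]
clock: 13.82
position: [0.5256, -0.2626, 0.1812]
tool_rot: [-3.142, -0.0, 2.689]
force: [-0.3, 0.1, -1.5]
grip_width: 0.017
z 0.1812 F [-0.31  0.07 -1.52]
clock: 14.08
position: [0.5256, -0.2627, 0.1802]
tool_rot: [-3.142, -0.0, 2.689]
force: [-0.3, -0.1, -1.4]
grip_width: 0.0176
z 0.1802 F [-0.29 -0.07 -1.38]
clock: 14.32
position: [0.5257, -0.2627, 0.1792]
tool_rot: [-3.142, -0.0, 2.689]
force: [-0.6, 0.1, -1.7]
grip_width: 0.0172
z 0.1792 F [-0.56  0.1  -1.69]
clock: 14.58
position: [0.5258, -0.2627, 0.1785]
tool_rot: [3.142, 0.0, 2.689]
force: [-0.7, 0.1, 2.3]
grip_width: 0.0172
z 0.1785 F [-0.7   0.06  2.31]
```

```bash
cat > chx.py <<'E'
import sys
import numpy as np
from workcell import bot
o=bot.observe(); f=o['force']; print('p',o['position'].round(4),'F',f.round(2),'M',o['moment'].round(3))
sys.exit(0 if np.hypot(f[0],f[1])<float(sys.argv[1]) and -6<f[2]<1.5 else 1)
E
H="python3 -m handwheel"; C="python3 chx.py 3"
$H '[[0,0,-0.09,0,0,0],[0,0,0,0,0,0],[-0.25,0,0,0,0,0],[-0.25,0,0,0,0,0],[0,0,0,0,0,0]]' >/dev/null && $C && $H '[[-0.15,0,0,0,0,0],[-0.15,0,0,0,0,0]]'>/dev/null && $C && $H '[[-0.13,0,0,0,0,0],[-0.13,0,0,0,0,0]]' >/dev/null&& $C && $H '[[-0.13,0,0,0,0,0],[-0.13,0,0,0,0,0],[0,0,0,0,0,0]]' && $C
python3 -c "
from h import *
f=snap('scene','s8.png')
s=cv2.imread('pics/s8.png')
cv2.imwrite('pics/c8.png',cv2.resize(s[195:275,315:405],(790,600),interpolation=cv2.INTER_CUBIC))"
```

```text
p [ 0.5374 -0.2684  0.1804] F [ 0.49 -0.4  -0.44] M [-0.004 -0.005 -0.037]
p [ 0.5439 -0.2716  0.1806] F [-0.3  -0.02 -1.63] M [-0.014  0.045  0.023]
p [ 0.5497 -0.2744  0.1805] F [ 0.21  0.29 -1.14] M [-0.029  0.01  -0.016]
clock: 16.08
position: [0.5555, -0.2772, 0.1805]
tool_rot: [-3.142, -0.0, 2.689]
force: [-0.2, 0.2, -0.8]
grip_width: 0.0174
p [ 0.5555 -0.2772  0.1805] F [-0.17  0.21 -0.78] M [ 0.009  0.013 -0.038]
```

View pics/c8.png

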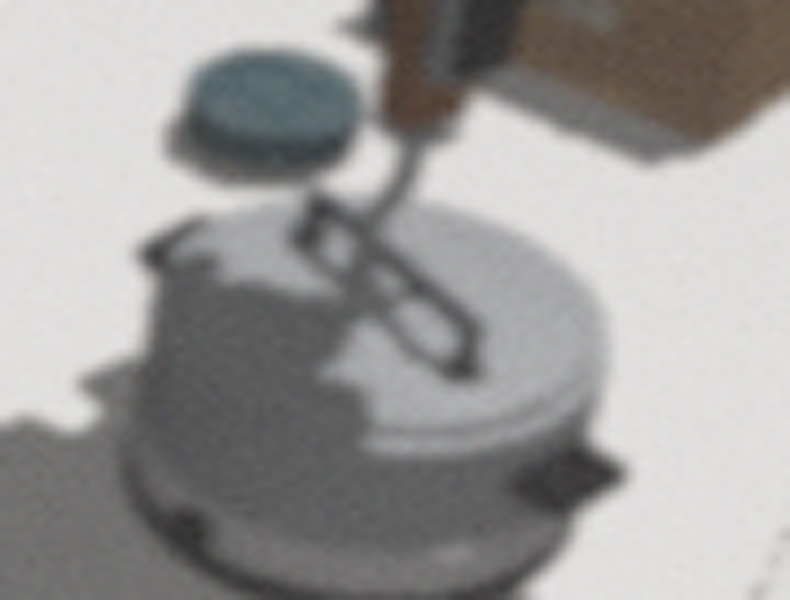

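```bash
python3 -c "
from h import *
f=bot.grab_frame('scene')
p=bot.observe()['position']
C=np.array([.5556,-.2767,.075]);x=np.array([.898,-.439,0]);y=np.array([.439,.898,0]);z=np.array([0,0,1.])
def s(X): 
    u=proj(f,X); return ((u[0]-315+.5)*790/90,(u[1]-195+.5)*7.5)
for n,X in dict(barp=C+y*.037+z*.024,barm=C-y*.037+z*.024,footp=C+y*.037+z*.006,footm=C-y*.037+z*.006,shank=p-x*.0095-z*.0745,seat=p-z*.0925,collar=p-z*.0265).items(): print(n,np.round(s(X)))
print((C-p)@x,(C-p)@y)
"

```

```text
barp [320. 194.]
barm [475. 329.]
footp [313. 236.]
footm [466. 372.]
shank [371. 252.]
seat [392. 287.]
collar [422. 126.]
8.094524234622381e-05 0.00048381501280449744
```

```bash
cat > av.py <<'E'
import sys
from h import *
# average force over a few observations with camera ticks
n=int(sys.argv[1]) if len(sys.argv)>1 else 8
F=[];M=[]
for i in range(n):
    bot.grab_frame('scene'); o=bot.observe(); F.append(o['force']);M.append(o['moment'])
print('p',o['position'].round(4),'F',np.mean(F,0).round(2),'sd',np.std(F,0).round(2),'M',np.mean(M,0).round(3),np.std(M,0).round(3),'clk',o['clock'])
E
H="python3 -m handwheel"; C="python3 chx.py 3"
$H '[[0,0.3,0,0,0,0],[0,0.3,0,0,0,0],[0,0.32,0,0,0,0],[0,0,0,0,0,0]]' >/dev/null && $C && python3 av.py 6 && $H '[[0,0,-0.1,0,0,0],[0,0,-0.1,0,0,0],[0,0,-0.06,0,0,0],[0,0,0,0,0,0]]'>/dev/null && $C && $H '[[0,0,-0.04,0,0,0],[0,0,0,0,0,0]]' >/dev/null&& $C && $H '[[0,0,-0.04,0,0,0],[0,0,0,0,0,0]]'>/dev/null && $C && $H '[[0,0,-0.04,0,0,0],[0,0,0,0,0,0]]'>/dev/null && $C
```

```text
p [ 0.5659 -0.2554  0.1805] F [ 0.55 -0.07 -1.41] M [-0.031  0.02  -0.007]
p [ 0.5653 -0.2568  0.1806] F [-0.12  0.24 -1.34] sd [0.58 0.56 0.44] M [0.    0.006 0.005] [0.03  0.041 0.031] clk 16.975
p [ 0.5655 -0.2565  0.1872] F [ 0.57 -0.42 -1.94] M [-0.019  0.03   0.016]
p [ 0.5654 -0.2565  0.1881] F [ 0.44  0.08 -0.73] M [0.006 0.03  0.029]
p [ 0.5653 -0.2564  0.1889] F [-0.06  0.3  -4.2 ] M [-0.08  -0.039  0.034]
p [ 0.5654 -0.2565  0.1901] F [-0.39 -1.21 -4.76] M [-0.267  0.098  0.038]
```

```bash
H="python3 -m handwheel"; 
$H '[[0,0,-0.05,0,0,0],[0,0,-0.05,0,0,0],[0,0,0,0,0,0]]'>/dev/null ; python3 av.py 10; python3 -c "
from h import *
f=snap('scene','s9.png')
s=cv2.imread('pics/s9.png')
cv2.imwrite('pics/c9.png',cv2.resize(s[195:275,315:405],(790,600),interpolation=cv2.INTER_CUBIC))"
```

```text
p [ 0.5654 -0.2564  0.1925] F [-0.23 -0.06 -4.28] sd [0.48 0.46 0.34] M [-0.145  0.088 -0.013] [0.026 0.032 0.031] clk 19.1
```

View pics/c9.png

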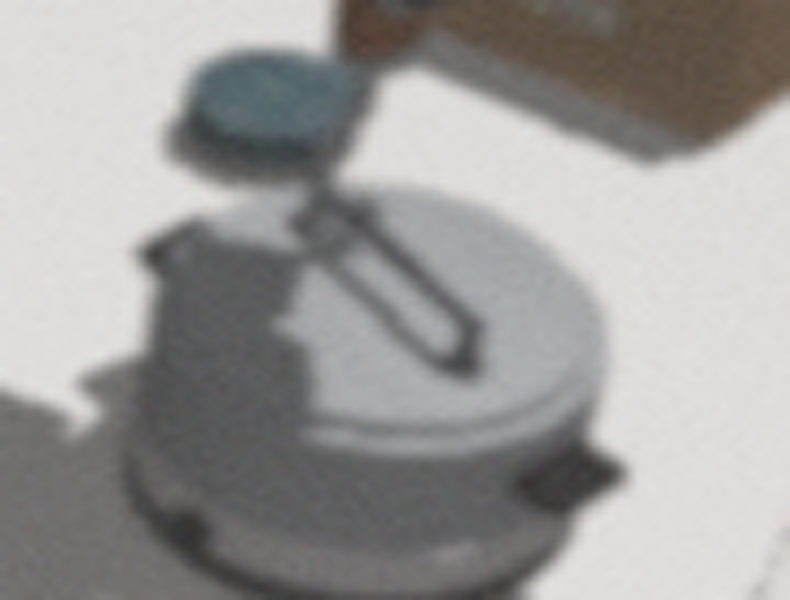

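```bash
H="python3 -m handwheel"; C="python3 chx.py 3"
$H '[[0,0,0.1,0,0,0],[0,0,0.1,0,0,0],[0,0,0.06,0,0,0],[0,0,0,0,0,0]]' >/dev/null && $C && $H '[[0,-0.3,0,0,0,0],[0,-0.3,0,0,0,0],[0,-0.3,0,0,0,0]]' >/dev/null && $C && $H '[[0,-0.3,0,0,0,0],[0,-0.3,0,0,0,0],[0,-0.3,0,0,0,0],[0,0,0,0,0,0]]' >/dev/null && $C && $H '[[0,0,-0.08,0,0,0],[0,0,0,0,0,0]]'>/dev/null && $C && $H '[[0,0,-0.06,0,0,0],[0,0,-0.06,0,0,0]]' >/dev/null&& $C && $H '[[0,0,-0.06,0,0,0],[0,0,0,0,0,0]]'>/dev/null && python3 av.py 10;python3 -c "
from h import *
f=snap('scene','s10.png')
s=cv2.imread('pics/s10.png')
cv2.imwrite('pics/c10.png',cv2.resize(s[195:275,315:405],(790,600),interpolation=cv2.INTER_CUBIC))"
```

```text
p [ 0.5654 -0.2565  0.186 ] F [ 0.54 -0.52 -1.06] M [ 0.048 -0.049  0.067]
p [ 0.5552 -0.2775  0.1862] F [ 0.35 -0.42 -1.46] M [-0.022 -0.027 -0.01 ]
p [ 0.5454 -0.2976  0.1861] F [ 0.   -0.7  -1.49] M [-0.012  0.024 -0.034]
p [ 0.546  -0.2966  0.1883] F [-0.54 -0.83 -1.64] M [-0.03  -0.005  0.003]
p [ 0.5457 -0.2966  0.1909] F [ 0.75  0.12 -5.14] M [ 0.1   -0.128  0.004]
p [ 0.5457 -0.2969  0.1925] F [ 0.29  0.24 -4.84] sd [0.41 0.6  0.34] M [ 0.078 -0.048 -0.006] [0.031 0.016 0.047] clk 21.775
```

View pics/c10.png

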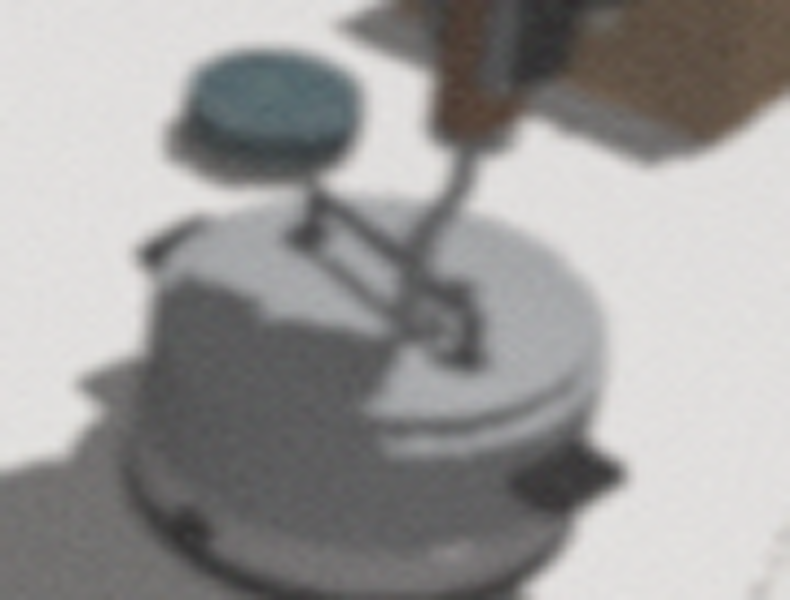

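```bash
H="python3 -m handwheel"; C="python3 chx.py 3"
$H '[[0,0,0.1,0,0,0],[0,0,0.1,0,0,0],[0,0,0.05,0,0,0],[0,0,0,0,0,0]]' >/dev/null && $C && $H '[[0,0.25,0,0,0,0],[0,0.25,0,0,0,0],[0,0.2,0,0,0,0],[0,0,0,0,0,0]]' >/dev/null && $C && $H '[[0,0,-0.08,0,0,0],[0,0,0,0,0,0]]'>/dev/null && $C && $H '[[0,0,-0.06,0,0,0],[0,0,-0.06,0,0,0]]' >/dev/null&& $C && $H '[[0,0,-0.06,0,0,0],[0,0,-0.06,0,0,0]]'>/dev/null && python3 av.py 8;python3 -c "
from h import *
f=snap('scene','s11.png')
s=cv2.imread('pics/s11.png')
cv2.imwrite('pics/c11.png',cv2.resize(s[195:275,315:405],(790,600),interpolation=cv2.INTER_CUBIC))"
```

```text
p [ 0.5458 -0.2969  0.1864] F [-0.61  0.37 -1.24] M [ 0.019 -0.02  -0.017]
p [ 0.5537 -0.2805  0.1863] F [ 0.34 -0.26 -2.22] M [ 0.061 -0.007  0.059]
p [ 0.5533 -0.2814  0.1885] F [ 0.15 -0.7  -1.52] M [-0.038 -0.004 -0.021]
p [ 0.5532 -0.2812  0.1912] F [ 0.62 -0.16 -6.43] M [0.04  0.002 0.026]
```

View pics/c11.png

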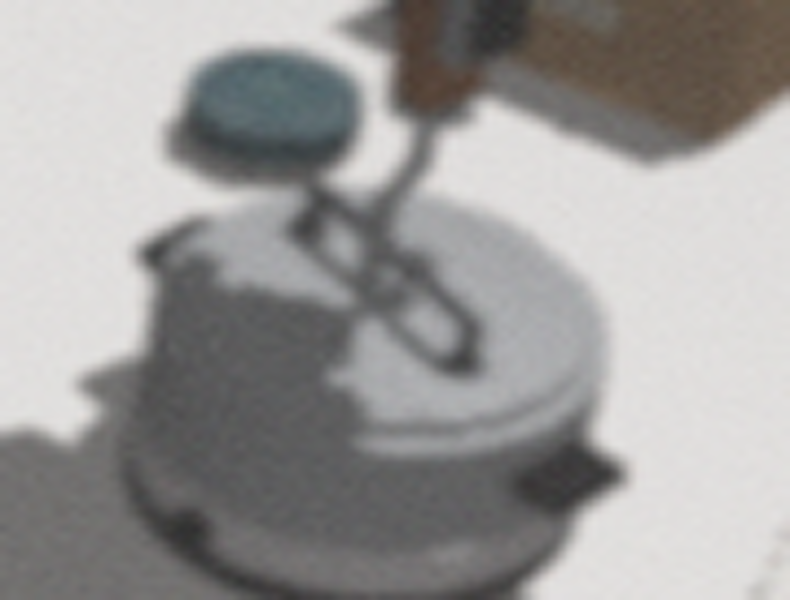

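```bash
H="python3 -m handwheel"; 
$H '[[0,0,-0.06,0,0,0],[0,0,-0.06,0,0,0],[0,0,0,0,0,0]]'>/dev/null ; python3 av.py 8;python3 -c "
from h import *
f=snap('scene','s12.png')
s=cv2.imread('pics/s12.png')
cv2.imwrite('pics/c12.png',cv2.resize(s[195:275,315:405],(790,600),interpolation=cv2.INTER_CUBIC))"
```

```text
p [ 0.5534 -0.2812  0.1942] F [-0.11 -0.12 -5.82] sd [0.28 0.47 0.54] M [-0.022  0.01   0.016] [0.035 0.025 0.032] clk 24.15
```

View pics/c12.png

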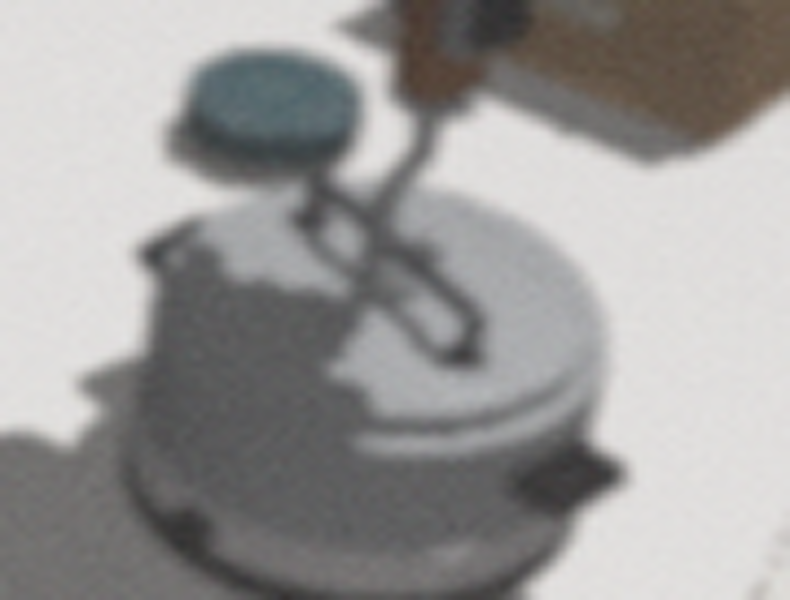

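```bash
cat > tilt.py <<'E'
from m2 import *
import sys
def tm(x,y,yaw,z,sx,sy,tl):
    c,s=np.cos(yaw),np.sin(yaw)
    def W(X,Y,Z,sh=0):
        k=(Z-.006)/.018 if sh else 0
        return (x+X*c-Y*s+k*sx, y+X*s+Y*c+k*sy, z+(.0061 if sh else Z)+tl*Y)
    def loop(sh):
        P=[[W(dx,dy,dz,sh) for dx in(-.003,.003) for dy in(-.04,.04) for dz in(.021,.027)]]
        for e in(-.037,.037): P.append([W(dx,e+dy,dz,sh) for dx in(-.003,.003) for dy in(-.003,.003) for dz in(.006,.027)])
        return P
    return [(loop(0),None),(loop(1),None)]
def tilt(f,xy,yaw,z,out=None):
    o=[]
    g=cv2.cvtColor(f['pixels'],cv2.COLOR_BGR2GRAY)
    p=bot.observe()['position'];xv=np.array([np.cos(yaw),np.sin(yaw),0])
    full=(0,0,560,420)
    wt=mask(f,[circ(xy,z+.01,.046)],full,.3)>.5
    hk=mask(f,[[p+[0,0,-.0265],p+[0,0,-.05]-xv*.0035,p+[0,0,-.07]-xv*.0125,p+[0,0,-.0975]-xv*.012,p+[0,0,-.0975]+xv*.011,p+[0,0,-.0865]+xv*.011]],full,1.)>.1
    wt&=~hk
    o=[(f,g,near(f,[*xy,z+.015],50,46),wt,.7)]
    mod=lambda q:tm(xy[0]+q[0],xy[1]+q[1],yaw,z,q[2],q[3],q[4])
    return lsfit(o,mod,[0,0,0,.01,0],[.004,.004,.008,.008,.05],reps=3)
if __name__=='__main__':
    f=bot.grab_frame('scene'); p=bot.observe()['position']
    yaw=-.4527; yv=np.array([-np.sin(yaw),np.cos(yaw)])
    off=float(sys.argv[1]) # hook's y on bar
    z=p[2]-.0925-.021
    print('z',z, tilt(f,p[:2]-off*yv,yaw,z))
E
python3 tilt.py -.005
```

```text
z 0.08079817622974099 (array([-0.0012,  0.0007, -0.0011,  0.0069,  0.0337]), (np.float64(0.725559009351835), [array([149.189 , -45.3428, -35.7919])]))
```

```bash
H="python3 -m handwheel"; C="python3 chx.py 3"
$H '[[0,0,0.1,0,0,0],[0,0,0.1,0,0,0],[0,0,0.1,0,0,0],[0,0,0,0,0,0]]' >/dev/null && $C && $H '[[0,-0.12,0,0,0,0],[0,0,0,0,0,0]]' >/dev/null && $C && $H '[[0,0,-0.08,0,0,0],[0,0,-0.1,0,0,0],[0,0,-0.1,0,0,0],[0,0,-0.06,0,0,0],[0,0,0,0,0,0]]'>/dev/null ; python3 av.py 5; python3 tilt.py -.008;python3 -c "
from h import *
f=snap('scene','s13.png')
s=cv2.imread('pics/s13.png')
cv2.imwrite('pics/c13.png',cv2.resize(s[195:275,315:405],(790,600),interpolation=cv2.INTER_CUBIC))"
```

```text
p [ 0.5535 -0.2812  0.1868] F [-0.89  0.38 -1.51] M [-0.004  0.022 -0.01 ]
p [ 0.5519 -0.2843  0.187 ] F [-1.42 -0.6  -1.41] M [ 0.057  0.043 -0.009]
p [ 0.5521 -0.2838  0.1952] F [ 0.03  0.06 -5.86] sd [0.28 0.44 0.65] M [-0.009 -0.008 -0.001] [0.025 0.018 0.032] clk 25.875
z 0.08174125765306324 (array([-0.0021, -0.    ,  0.0024,  0.0134, -0.0057]), (np.float64(0.7407555552887666), [array([147.7192, -43.8684, -33.4411])]))
```

View pics/c13.png

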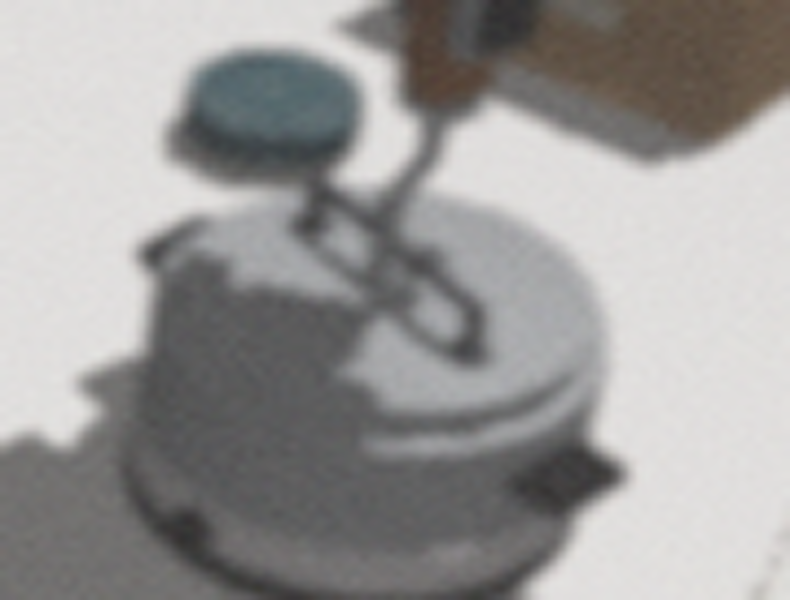

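```bash
H="python3 -m handwheel"
$H '[[0,0,-0.1,0,0,0],[0,0,-0.15,0,0,0],[0,0,-0.15,0,0,0],[0,0,-0.15,0,0,0],[0,0,-0.15,0,0,0],[0,0,-0.1,0,0,0],[0,0,-0.05,0,0,0],[0,0,0,0,0,0]]'; python3 av.py 2; python3 tilt.py -.008;python3 -c "
from h import *
f=snap('scene','s14.png')
s=cv2.imread('pics/s14.png')
cv2.imwrite('pics/c14.png',cv2.resize(s[180:270,310:410],(790,600),interpolation=cv2.INTER_CUBIC))"
```

```text
clock: 26.98
position: [0.5521, -0.2839, 0.2166]
tool_rot: [-3.142, 0.0, 2.689]
force: [-0.2, -0.6, -5.6]
grip_width: 0.0169
p [ 0.552  -0.2838  0.2165] F [-0.06  0.06 -5.9 ] sd [0.57 0.32 0.26] M [-0.011  0.032 -0.015] [0.012 0.026 0.013] clk 27.075
z 0.10294300103997041 (array([-0.0014,  0.0003,  0.0015,  0.0132, -0.0062]), (np.float64(0.719841474649033), [array([147.3735, -44.9828, -33.2507])]))
```

View pics/c14.png

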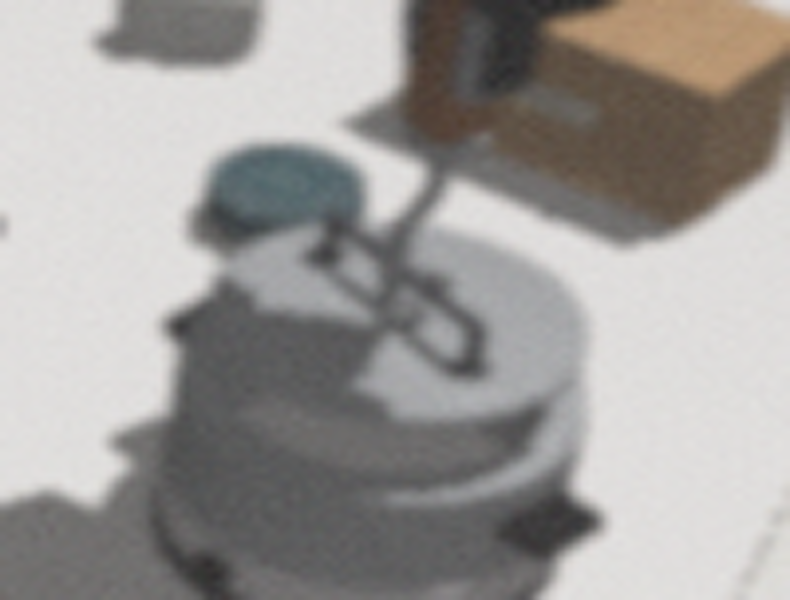

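```bash
H="python3 -m handwheel"
$H '[[0,0,-0.1,0,0,0],[0,0,-0.2,0,0,0],[0,0,-0.35,0,0,0],[0,0,-0.4,0,0,0],[0,0,-0.4,0,0,0],[0,0,-0.3,0,0,0],[0,0,-0.2,0,0,0],[0,0,-0.1,0,0,0]]' && $H '[[0.05,0.09,0,0,0,0],[0.1,0.17,0,0,0,0],[0.15,0.26,0,0,0,0],[0.205,0.344,0,0,0,0],[0.256,0.43,0,0,0,0],[0.307,0.515,0,0,0,0],[0.358,0.6,0,0,0,0],[0.41,0.687,0,0,0,0]]' && python3 chk.py -9 0 && $H '[[0.445,0.747,0,0,0,0],[0.445,0.747,0,0,0,0],[0.445,0.747,0,0,0,0],[0.445,0.747,0,0,0,0],[0.445,0.747,0,0,0,0],[0.445,0.747,0,0,0,0],[0.445,0.747,0,0,0,0],[0.445,0.747,0,0,0,0]]' && python3 chk.py -9 0 && $H '[[0.445,0.747,0,0,0,0],[0.445,0.747,0,0,0,0],[0.445,0.747,0,0,0,0],[0.445,0.747,0,0,0,0],[0.445,0.747,0,0,0,0],[0.445,0.747,0,0,0,0],[0.445,0.747,0,0,0,0],[0.41,0.687,0,0,0,0]]' && $H '[[0.358,0.6,0,0,0,0],[0.307,0.515,0,0,0,0],[0.256,0.43,0,0,0,0],[0.205,0.344,0,0,0,0],[0.15,0.26,0,0,0,0],[0.1,0.17,0,0,0,0],[0.05,0.09,0,0,0,0],[0,0,0,0,0,0]]'; python3 go.py .5075 .2433 .265 2.689 1
python3 -c "
from h import *
f=snap('scene','s15.png');snap('top','t15.png')"
```

```text
clock: 28.18
position: [0.5521, -0.2839, 0.268]
tool_rot: [-3.142, 0.0, 2.689]
force: [1.4, -1.0, -5.4]
grip_width: 0.017
clock: 29.18
position: [0.5445, -0.1928, 0.2678]
tool_rot: [3.142, 0.0, 2.689]
force: [0.0, 0.8, -5.0]
grip_width: 0.0172
z 0.2678 F [ 0.03  0.82 -5.04]
clock: 30.18
position: [0.5295, -0.0193, 0.2679]
tool_rot: [3.141, 0.0, 2.689]
force: [0.2, -0.0, -5.4]
grip_width: 0.017
z 0.2679 F [ 0.2  -0.05 -5.43]
clock: 31.18
position: [0.5147, 0.1522, 0.2679]
tool_rot: [3.141, 0.0, 2.69]
force: [0.5, -0.5, -5.6]
grip_width: 0.0168
clock: 32.17
position: [0.5096, 0.2203, 0.2678]
tool_rot: [-3.141, -0.0, 2.689]
force: [1.0, 0.0, -6.2]
grip_width: 0.0172
pos [0.5096 0.2203 0.2678] rot [-3.1415 -0.      2.6889] clk 32.175
rot units [-0. -0. -0.] shift units tot [0.479 0.789 0.111] per row [0.479 0.789 0.111]
```

View pics/s15.png

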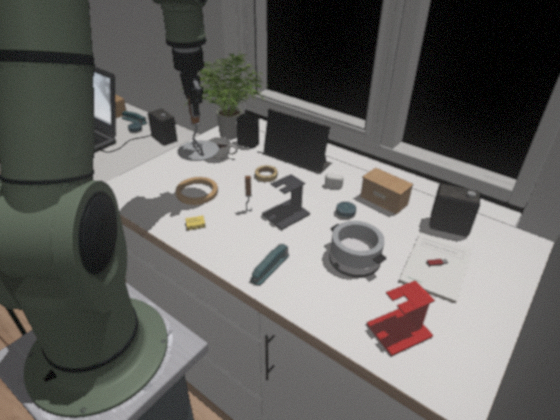

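```bash
H="python3 -m handwheel"
$H '[[0.1,0.17,0,0,0,0],[0.14,0.22,0.1,0,0,0],[0.14,0.22,0.3,0,0,0],[0.1,0.17,0.5,0,0,0],[0,0,0.5,0,0,0],[0,0,0.5,0,0,0],[0,0,0.5,0,0,0],[0,0,0.5,0,0,0]]' && $H '[[0,0,0.5,0,0,0],[0,0,0.4,0,0,0],[0,0,0.3,0,0,0],[0,0,0.2,0,0,0],[0,0,0.1,0,0,0],[0,0,0,0,0,0]]'; python3 go.py .5075 .2433 .1585 2.689 1
cat > lr.py <<'E'
from m2 import *
import sys
f=bot.grab_frame('scene');fn=sys.argv[1]; p=bot.observe()['position']
o=p[:2]+[.0030,.0072]; z=p[2]-.1135
print('lid est',o,z)
def ovl(P,x0,y0,w,h):
    im=cv2.resize(f['pixels'][y0:y0+h,x0:x0+w],(800,600),interpolation=cv2.INTER_CUBIC)
    for q in P:
        q=np.array([proj(f,c) for c in q]);q=((q-[x0,y0]+.5)*800/w).astype(int); cv2.polylines(im,[q],True,(0,0,255),1)
    return im
R=(.5105,.2505)
cv2.imwrite('pics/'+fn,ovl([circ(R,.018,.064),circ(o,z,.058),circ(o,z+.006,.058)],162,150,80,60))
E
python3 lr.py c16.png
```

```text
clock: 33.28
position: [0.5074, 0.243, 0.1944]
tool_rot: [-3.141, -0.0, 2.689]
force: [0.2, -0.3, -5.7]
grip_width: 0.0173
clock: 34.02
position: [0.5074, 0.2432, 0.1578]
tool_rot: [3.142, 0.0, 2.689]
force: [0.3, 0.1, -5.4]
grip_width: 0.0173
pos [0.5074 0.2432 0.1578] rot [3.1416 0.     2.689 ] clk 34.025
rot units [ 0.  0. -0.] shift units tot [-0.001  0.005 -0.027] per row [-0.001  0.005 -0.027]
lid est [0.5105 0.2504] 0.04448165205003925
```

View pics/c16.png

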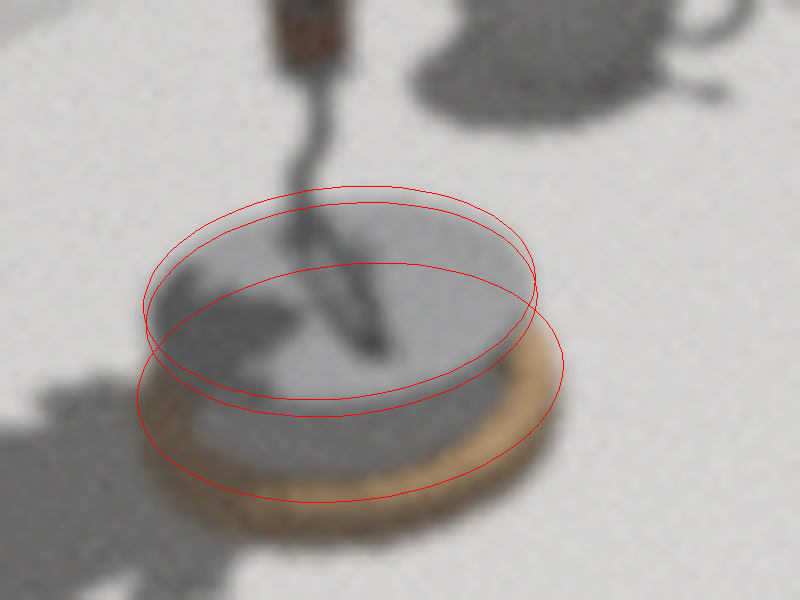

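```bash
H="python3 -m handwheel"; C="python3 chk.py -9 -3.2"
$H '[[0,0,0.12,0,0,0],[0,0,0.12,0,0,0],[0,0,0.12,0,0,0],[0,0,0.12,0,0,0]]' >/dev/null && $C && $H '[[0,0,0.12,0,0,0],[0,0,0.1,0,0,0],[0,0,0.05,0,0,0]]'>/dev/null && $C && $H '[[0,0,0.04,0,0,0],[0,0,0.04,0,0,0]]'>/dev/null && $C&& $H '[[0,0,0.04,0,0,0],[0,0,0.04,0,0,0]]'>/dev/null && $C&& $H '[[0,0,0.04,0,0,0],[0,0,0.04,0,0,0]]'>/dev/null && $C&& $H '[[0,0,0.04,0,0,0],[0,0,0.04,0,0,0]]'>/dev/null && $C&& $H '[[0,0,0.04,0,0,0],[0,0,0.04,0,0,0]]'>/dev/null && $C
```

```text
z 0.1455 F [ 0.4   0.08 -5.46]
z 0.1389 F [-0.4  -1.36 -5.75]
z 0.1371 F [ 0.27 -0.07 -6.93]
z 0.1350 F [ 0.15  1.01 -5.77]
z 0.1330 F [-0.34  0.61 -6.3 ]
z 0.1312 F [ 0.35 -0.21 -1.67]
```

```bash
H="python3 -m handwheel"; C="python3 chk.py -4 0.8"
$H '[[0,0,0.08,0,0,0],[0,0,0.08,0,0,0]]' >/dev/null && $C && $H '[[0,0,0.08,0,0,0],[0,0,0.07,0,0,0],[0,0,0,0,0,0]]'>/dev/null && $C; python3 av.py 3; python3 lr.py c17.png
```

```text
z 0.1270 F [-0.1  -0.49 -1.04]
z 0.1232 F [ 0.1  0.2 -0.7]
p [0.5074 0.2432 0.1233] F [-0.08  0.65 -1.73] sd [0.51 0.04 0.17] M [ 0.01   0.022 -0.017] [0.009 0.028 0.011] clk 36.725
lid est [0.5104 0.2504] 0.009865698139202642
```

View pics/c17.png

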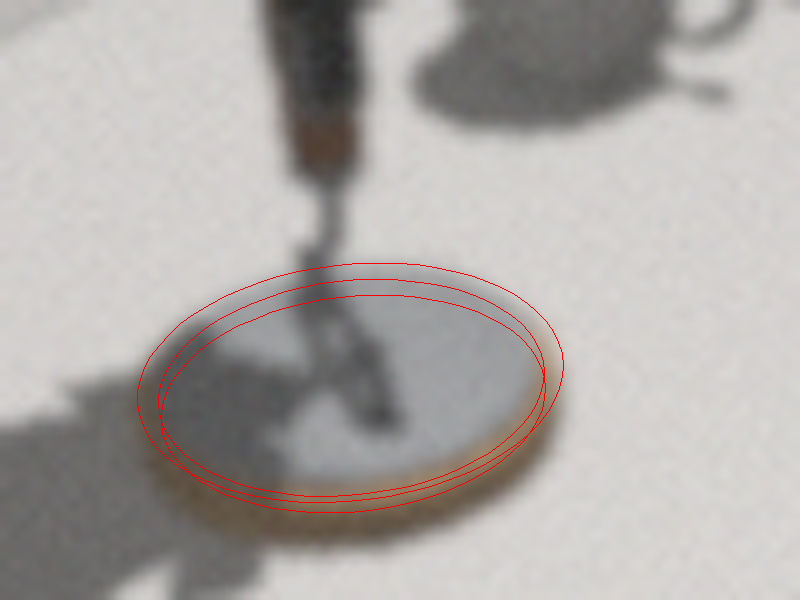

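```bash
H="python3 -m handwheel"; C="python3 chx.py 2.5"
$H '[[0.1,0,0,0,0,0],[0.15,0,0,0,0,0]]' >/dev/null && $C && $H '[[0.15,0,0,0,0,0],[0.15,0,0,0,0,0]]' >/dev/null && $C && $H '[[0.2,0,0,0,0,0],[0.2,0,0,0,0,0]]' >/dev/null && $C && $H '[[0.2,0,0,0,0,0],[0.2,0,0,0,0,0],[0.1,0,0,0,0,0],[0,0,0,0,0,0]]' >/dev/null && $C;  python3 lr.py c18.png
```

```text
p [0.5016 0.246  0.1233] F [-0.13 -0.33 -1.42] M [-0.068  0.071 -0.042]
p [0.4947 0.2494 0.1233] F [ 0.08  0.3  -1.56] M [-0.032 -0.012 -0.06 ]
p [0.4857 0.2538 0.1233] F [ 0.1   0.06 -1.77] M [-0.046 -0.011 -0.018]
p [0.4747 0.2591 0.1233] F [-0.54 -0.92 -1.56] M [ 0.027 -0.022 -0.013]
lid est [0.4778 0.2662] 0.00983023322660867
```

View pics/c18.png

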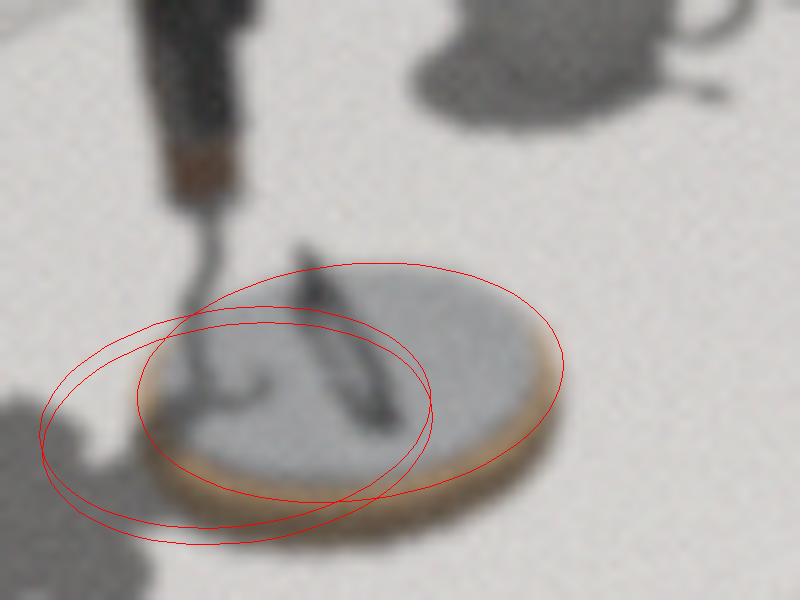

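```bash
H="python3 -m handwheel"
$H '[[0,0,-0.3,0,0,0],[0,0,-0.6,0,0,0],[0,0,-0.8,0,0,0],[0,0,-0.8,0,0,0],[0,0,-0.8,0,0,-0.01],[0,0,-0.7,0,0,-0.01],[0,0,0,0,0,-0.01],[0,0,0,0,0,-0.01]]'; python3 go.py .5100 -.0146 .225 2.937 12
```

```text
clock: 39.08
position: [0.475, 0.259, 0.2247]
tool_rot: [3.141, 0.001, 2.942]
force: [0.4, 0.3, -1.0]
grip_width: 0.0167
pos [0.475  0.259  0.2247] rot [3.1407e+00 1.1000e-03 2.9421e+00] clk 39.075
rot units [0.0001 0.0002 0.0008] shift units tot [ -3.593 -10.432  -0.013] per row [-0.299 -0.869 -0.001]
```

```bash
H="python3 -m handwheel"
$H '[[-0.3,-0.87,0,0,0,0],[-0.3,-0.87,0,0,0,0],[-0.3,-0.87,0,0,0,0],[-0.3,-0.87,0,0,0,0],[-0.3,-0.87,0,0,0,0],[-0.3,-0.87,0,0,0,0],[-0.3,-0.87,0,0,0,0],[-0.3,-0.87,0,0,0,0]]' >/dev/null; $H '[[-0.3,-0.87,0,0,0,0.0004],[-0.3,-0.87,0,0,0,0.0004],[-0.3,-0.87,0,0,0,0],[-0.3,-0.87,0,0,0,0],[0,0,0,0,0,0],[0,0,0,0,0,0],[0,0,0,0,0,0]]'; python3 go.py .5100 -.0146 .1490 2.937 1
```

```text
clock: 40.95
position: [0.5105, -0.014, 0.2236]
tool_rot: [3.141, 0.0, 2.936]
force: [-0.0, -0.9, -1.4]
grip_width: 0.0173
pos [ 0.5105 -0.014   0.2236] rot [3.1413e+00 2.0000e-04 2.9362e+00] clk 40.95
rot units [ 0.      0.     -0.0001] shift units tot [ 0.015 -0.029  2.983] per row [ 0.015 -0.029  2.983]
```

```bash
H="python3 -m handwheel"
$H '[[0.01,-0.02,0.5,0,0,0],[0,0,0.6,0,0,0],[0,0,0.6,0,0,0],[0,0,0.6,0,0,0],[0,0,0.45,0,0,0],[0,0,0.23,0,0,0],[0,0,0,0,0,0],[0,0,0,0,0,0]]'; python3 go.py .5793 -.029 .1486 2.937 1; python3 -c "
from h import *
f=snap('scene','s19.png')
s=cv2.imread('pics/s19.png')
cv2.imwrite('pics/c19.png',cv2.resize(s[130:240,230:335],(780,600),interpolation=cv2.INTER_CUBIC))"
```

```text
clock: 41.95
position: [0.5104, -0.0152, 0.1492]
tool_rot: [3.141, 0.001, 2.935]
force: [0.4, -0.1, -0.8]
grip_width: 0.017
pos [ 0.5104 -0.0152  0.1492] rot [3.1414e+00 6.0000e-04 2.9352e+00] clk 41.95
rot units [ 0.      0.0001 -0.0003] shift units tot [-2.81   0.02   0.023] per row [-2.81   0.02   0.023]
```

View pics/c19.png

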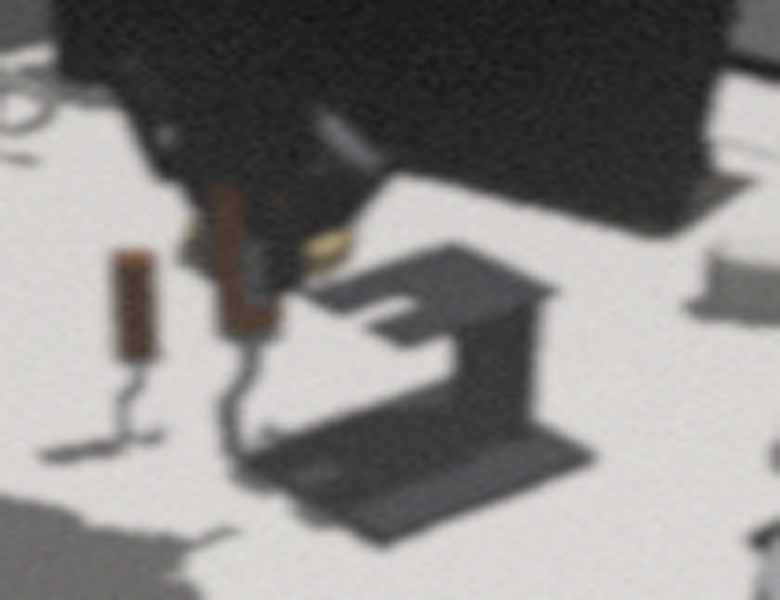

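Same as when withdrawn. Insert.

```bash
H="python3 -m handwheel"; C="python3 chx.py 4"
$H '[[-0.3,0,0,0,0,-0.0003],[-0.4,0,0,0,0,0],[-0.3,0.01,0,0,0,0],[0,0,0,0,0,0]]' >/dev/null && $C && $H '[[-0.3,0,0,0,0,0],[-0.3,0,0,0,0,0]]' >/dev/null && $C && $H '[[-0.3,0,0,0,0,0],[-0.3,0,0,0,0,0]]' >/dev/null && $C && $H '[[-0.3,0,0,0,0,0],[-0.25,0,0,0,0,0],[0,0,0,0,0,0]]' >/dev/null && $C; python3 go.py .5793 -.029 .1366 2.937 1
```

```text
p [ 0.5352 -0.0202  0.1486] F [-1.6   0.6  -1.76] M [-0.034 -0.021  0.004]
p [ 0.5499 -0.0231  0.1489] F [-0.11 -0.15 -1.55] M [-0.029 -0.011 -0.029]
p [ 0.5646 -0.0262  0.1488] F [-0.36 -0.33 -0.42] M [-0.06   0.011 -0.004]
p [ 0.5778 -0.029   0.1487] F [ 0.18  0.42 -1.39] M [0.017 0.002 0.022]
pos [ 0.5778 -0.029   0.1487] rot [-3.1415 -0.      2.937 ] clk 43.375
rot units [-0. -0. -0.] shift units tot [-0.059  0.012  0.483] per row [-0.059  0.012  0.483]
```

```bash
H="python3 -m handwheel"; C="python3 chk.py -5 0.8"
$H '[[-0.04,0,0.12,0,0,0],[0,0,0.12,0,0,0],[0,0,0.12,0,0,0],[0,0,0,0,0,0]]' >/dev/null && $C && $H '[[0,0,0.04,0,0,0],[0,0,0,0,0,0]]' >/dev/null && $C && $H '[[0,0,0.04,0,0,0],[0,0,0,0,0,0]]' >/dev/null && $C && $H '[[0,0,0.04,0,0,0],[0,0,0,0,0,0]]' >/dev/null && $C && $H '[[0,0,0.04,0,0,0],[0,0,0,0,0,0]]' >/dev/null && $C; python3 go.py .5793 -.029 .1366 2.937 1;python3 -c "
from h import *
f=snap('scene','s20.png')
s=cv2.imread('pics/s20.png')
cv2.imwrite('pics/c20.png',cv2.resize(s[130:240,230:335],(780,600),interpolation=cv2.INTER_CUBIC))"
```

```text
z 0.1395 F [-1.35 -0.35 -2.16]
z 0.1388 F [-0.29  0.42 -0.35]
z 0.1377 F [-0.14 -0.5  -1.62]
z 0.1367 F [ 0.   -0.37 -2.14]
z 0.1364 F [-4.04  0.64 10.51]
pos [ 0.5786 -0.0291  0.1364] rot [3.1414e+00 4.0000e-04 2.9371e+00] clk 44.875
rot units [0.     0.0001 0.    ] shift units tot [-0.025  0.009 -0.006] per row [-0.025  0.009 -0.006]
```

View pics/c20.png

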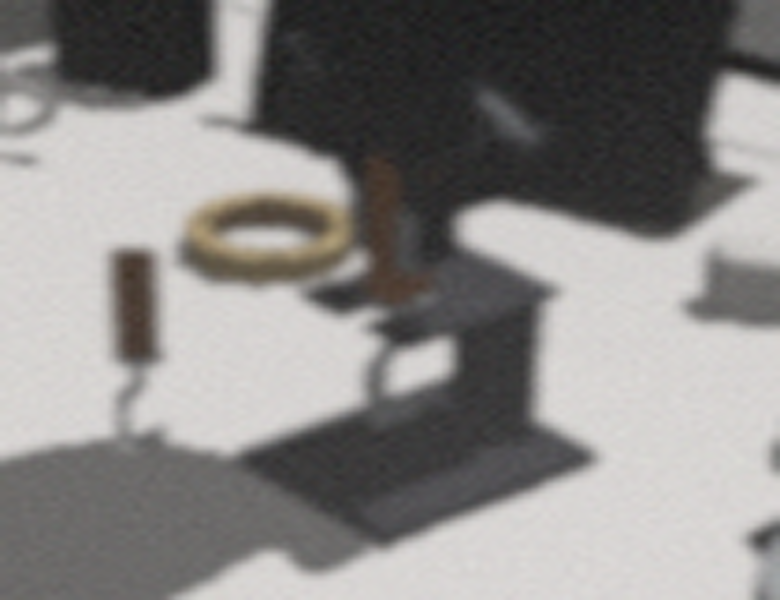

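```bash
H="python3 -m handwheel"
$H '[[0,0,-0.02,0,0,0],[0,0,0,0,0,0]]'; $H '[[0,0,0,0,0,0],[0,0,0,0,0,0],[0,0,0,0,0,0],[0,0,0,0,0,0],[0,0,0,0,0,0],[0,0,0,0,0,0]]' -1; python3 -c "
from h import *
f=snap('scene','s21.png')
s=cv2.imread('pics/s21.png')
cv2.imwrite('pics/c21.png',cv2.resize(s[130:240,230:335],(780,600),interpolation=cv2.INTER_CUBIC))"
```

```text
clock: 45.18
position: [0.5786, -0.0291, 0.1365]
tool_rot: [3.142, 0.0, 2.937]
force: [-1.9, 0.5, 5.2]
grip_width: 0.0172
clock: 45.92
position: [0.5785, -0.0291, 0.1363]
tool_rot: [-3.142, 0.0, 2.937]
force: [-0.7, 0.2, -0.2]
grip_width: 0.0855
```

View pics/c21.png

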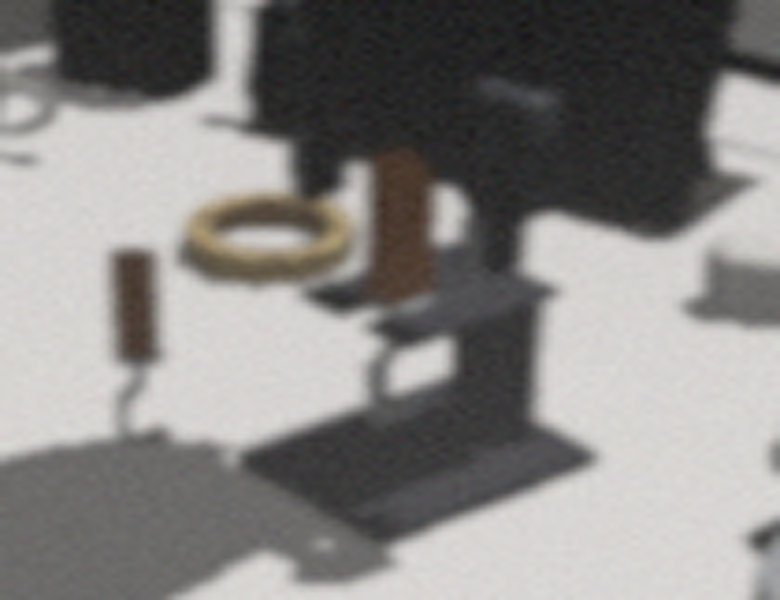

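Hanging as before, upright, fingers clear on both sides. Retract straight up and check everything.

```bash
H="python3 -m handwheel"
$H '[[0,0,-0.4,0,0,0],[0,0,-0.7,0,0,0],[0,0,-0.8,0,0,0],[0,0,-0.8,0,0,0],[0,0,-0.8,0,0,0],[0,0,-0.6,0,0,0],[0,0,-0.5,0,0,0]]' >/dev/null; $H '[[0.6,0.6,0,0,0,0],[0.8,0.8,0,0,0,0],[0.8,0.8,0,0,0,0],[0.8,0.8,0,0,0,0],[0.8,0.8,0,0,0,0],[0.6,0.6,0,0,0,0],[0,0,0,0,0,0],[0,0,0,0,0,0]]'; python3 lr.py c22.png; python3 -c "
from h import *
f=snap('scene','s22.png');g=snap('top','t22.png')
a=cv2.imread('pics/s22.png');b=cv2.imread('pics/s0.png')
c=lambda s:cv2.resize(s[135:235,165:335],(680,400),interpolation=cv2.INTER_CUBIC)
cv2.imwrite('pics/c22b.png',cv2.resize(np.vstack([a[135:300,165:395]]),(790,567),interpolation=cv2.INTER_CUBIC))
r=bot.trace(f,'lifter');print([(x['score'],x['point']) for x in r])
"
```

```text
clock: 47.85
position: [0.4929, 0.1008, 0.2511]
tool_rot: [-3.141, -0.0, 2.937]
force: [-0.6, -1.1, 0.4]
grip_width: 0.0852
lid est [0.4961 0.1078] 0.1376839845996743
[(0.71, [251.3, 190.1]), (0.57, [284.0, 172.6])]
```

View pics/c22.png

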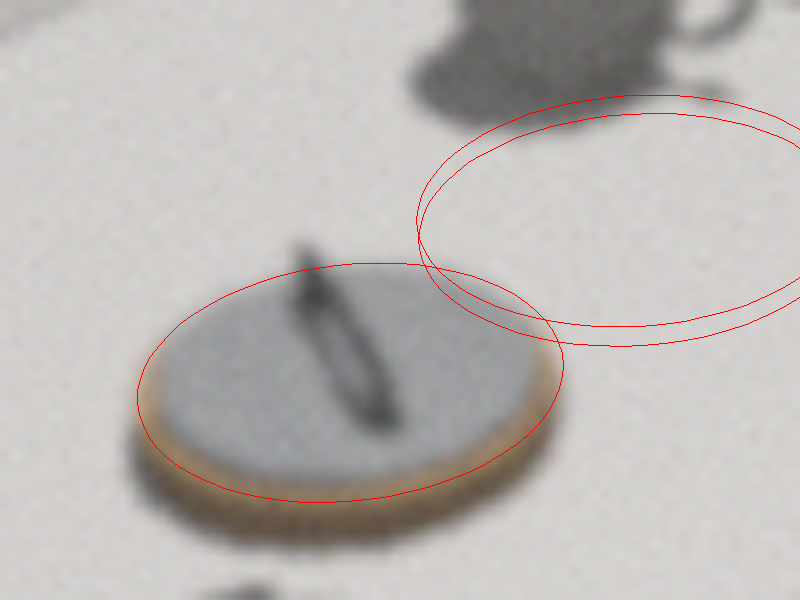

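View pics/c22b.png

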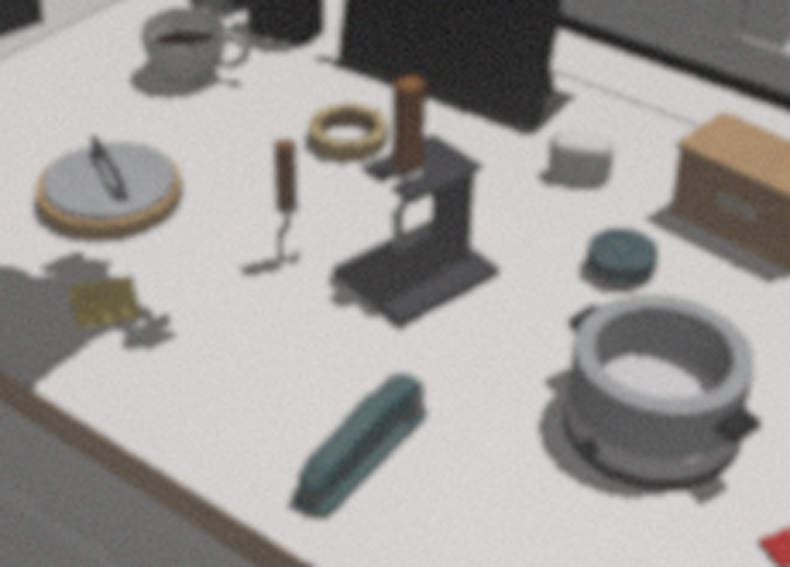

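View pics/t22.png

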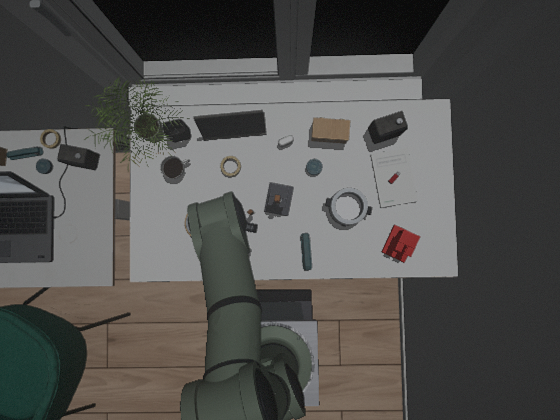

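The lid sits level and concentric in the ring: ring at about (138–560, 265–545) in the zoom, with an even wood margin. The lifter hangs upright in the stand and the bystanders are unmoved. I'm handing the job in.

```bash
python3 -c "
from workcell import bot
print(bot.job_done());print(bot.observe()['clock'])"
```

```text
the job is handed in; nothing more can be done
None
the job is handed in; nothing more can be done
```

The job was handed in after about 48 s of the 72 s. The lid lies in the wooden ring and the lifter hangs back in its stand. No verdict is reported, so I can only give my own checks.

**What I did**
- **Lifter:** I gripped it by its handle and drew it out of the slot. I then felt for the lid disc with the hook's underside, which met it at TCP z = 0.1787 against 0.1785 expected.
- **Balance point:** I test-raised the lid at ±22.5 mm along the bar. The forces were 2.9 N and 3.5 N, which put the lid's weight at about 4.4 N and the balance point at about −5 mm.
- **Correction:** At −5 mm the picture showed a tilt of about 0.034 rad, so I moved to about −8 mm. There the tilt read about −0.006 rad, and I lifted the lid clear of the pot.
- **Setting down:** I set the lid slowly into the ring. The load left the hook at TCP z = 0.131, as expected for a fully seated lid. Then I unhooked and hung the lifter back.

**Last checks**
- **Lid:** In the scene picture it sits level, with an even wooden margin all round.
- **Lifter:** It hangs upright in the slot, much as at the start, and the gripper is clear of it.
- **Bystanders:** They look unmoved by eye; I did not re-measure them.

**Weak or disagreeing points**
- **Balance estimate:** The force-based estimate (−5 mm) and the tilt-based one (about −8 mm) differ by roughly 3 mm.
- **Tilt fit:** It had a large residual because the arm's shadow fell on the lid.
- **Ring position:** The scene and top views disagreed by 1–4 mm.
- **Top view at the end:** The arm hid the ring, so the final centring was checked in the scene view only.

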